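# Gauge the printed axle and stand the parts for curing

## Robot

A 7-joint arm with a two-finger parallel gripper is mounted at the origin on the work surface. World frame = base frame: x ahead of the robot, y to its left, z up, the work surface at z = 0. Lengths are in m, angles in rad, forces in N, time in s.
With the tool pointing down it reaches from about 0.425 to 0.925 m from the base axis. Payload 6.8 kg.
Tool frame: the origin (TCP) lies at the very end of the fingers, on their centre line; the grasp point (between the pads) lies 19 mm behind it (r.grip_point_offset is the distance from the TCP to the grasp point, in m); z points along the fingers, y is the line along which they close (so a half turn about z gives the same grasp; the last joint's range is limited). The gripper opens to 85 mm and grips with 20 to 120 N. Pads are 22 mm wide; open, the fingers measure 114 mm over their backs; the gripper's body (76 mm by 85 mm) begins 54 mm behind the grasp point. The pads swing forward as they close: fully open they stand 13 mm farther back than shut.
Start: joints at [-1.394, 0.477, 0.022, 1.555, -0.011, 1.109, -0.083], TCP at [0.19, 0.648, 0.231] pointing down, gripper open.
Joint ranges: [-2.96, 2.96], [-0.34, 2.1], [-1.41, 1.46], [0.24, 2.44], [-1.37, 4.51], [0.17, 1.92], [-2.96, 2.96]. Speed limits (rad/s): [2.39, 2.39, 3.14, 3.14, 3.14, 3.14, 3.14].

## Interface

Orientations are given as a rotation vector (axis times angle).
In Python, from bench import status, eyes, r gives the robot as it stands.
- The arm moves only by the shell command python3 -m crank 'ROWS' [OPENING] [FORCE]. ROWS is JSON, a list of rows, each a list of 6 numbers: the shift along the tool's x, y, z normalised to -1 to 1, where 1 is 0.02 m, then the turn, a rotation vector about the tool's x, y, z normalised to -1 to 1, where 1 is 45 degrees. A call has 1 to 12 rows; each row shifts and turns the commanded pose from where the row before left it, along the tool's axes as they then stand; what a row does not reach is not made up. A row lasts 1/10 s, in which the tool goes at most 50 mm and 8.59 degrees, less where a joint would pass 70% of its speed; a pose out of reach is approached as far as the arm can. A call with a number of a shift or a turn outside -1 to 1 is refused whole. A call with a gripper value outside its range is refused whole. OPENING is the opening, from 0 (shut) to 1 (fully open), set as the call begins (- or left out, the last holds). The fingers move at their own pace and stop on an object; FORCE is the grip in N (left out, the last holds). Time passes only in rows, so rows that do not move let the fingers close. It gives the time, the measured TCP pose, the force, the opening and the grip force at its end, in the units of the state.
- status.get_obs(): the state, without advancing time (a new reading comes with each control period).
- eyes.grab_frame(name): name is "scene" or "side" or "wrist"; returns a dict with "image" (400x640x3 uint8, red, green, blue), "depth" (400x640 float32, m along the optical axis (not along the pixel's ray), 0 where there is no reading), "fovy" (degrees; the focal length in pixels is half the picture's height over the tangent of half this angle, whatever the lens; pixels are square), "cx", "cy" (the principal point, pixels), "world_to_cam" (4x4, takes a point from world to camera coordinates). Camera axes: x right, y up, looking along -z (the intrinsics and any distortion apply to the point x, -y, -z); pixel columns grow to the right and rows downward; lengths in m; the calibration is good to about 2 mm. A picture is of the moment at which its call begins.
- r.hand_in(): hands the job in; it is judged then, once.
The state is a dict: "clock": time; "joints": joint angles; "qvel": joint speeds; "tau": joint torques, N m; "tcp_pos": TCP position; "orientation": TCP orientation; "contact_force": force on the tool from outside, world axes, zero at the start; "moment": the same for the moment, N m; "grip_width": finger opening in m; "gripper_force": force on a finger pad.
Only numpy, scipy, OpenCV 4.12 (cv2) and the standard library are available. Lean on these libraries where they do the work, as an engineer would, in place of code of your own. Each camera call takes 0.05 s, during which the arm holds its last target. There are 200 camera calls.

## Task

Gauge the printed T-shaped axle on the bench caliper: open the jaws, lay the axle flat on the bed between them and let go, slide the jaw shut on the shaft by its thumb tab until it presses lightly on both sides, then draw the jaw back and leave it parked fully open. Finish with the axle and every fork strut on the bench standing upright, foot down, one in each cup of the curing stand; the struts may be stood at any time. Leave the other things on the bench alone.

Things in the scene. Friction and masses are not known exactly. Their poses are not given: they have to be found in the camera images.
- axle_c (a point): Printed tan resin axle, T-shaped, 130 mm long, 70 g: a plain round shaft 24 mm in diameter for 118 mm from the foot, then (no neck) a crosshead 52 mm wide, 24 thick, 12 long at the head. Point on its axis half-way along (65 mm from either end); x axis runs from foot to crosshead. Starts lying flat on the table, axis 12 mm up, foot pointing away from the robot and to its left (about 40 degrees off +x).
- strut1_c (a point): Printed tan resin fork strut, 140 mm long, 80 g: a round barrel 26 mm in diameter for 100 mm from the foot, then a thin neck (18 mm diameter, 24 mm long), then a cap 36 mm wide, 26 thick, 16 long at the head. Point on its axis half-way along (70 mm from either end); x axis runs from foot to head. Starts lying flat on the table, axis 13 mm up, foot pointing away from the robot and to its left (about 40 degrees off +x). May be absent (None).
- strut2_c (a point): Printed tan resin fork strut, 140 mm long, 80 g: a round barrel 26 mm in diameter for 100 mm from the foot, then a thin neck (18 mm diameter, 24 mm long), then a cap 36 mm wide, 26 thick, 16 long at the head. Point on its axis half-way along (70 mm from either end); x axis runs from foot to head. Starts lying flat on the table, axis 13 mm up, foot pointing away from the robot and to its left (about 40 degrees off +x). May be absent (None).
- strut3_c (a point): Printed tan resin fork strut, 140 mm long, 80 g: a round barrel 26 mm in diameter for 100 mm from the foot, then a thin neck (18 mm diameter, 24 mm long), then a cap 36 mm wide, 26 thick, 16 long at the head. Point on its axis half-way along (70 mm from either end); x axis runs from foot to head. Starts lying flat on the table, axis 13 mm up, foot pointing away from the robot and to its left (about 40 degrees off +x). May be absent (None).
- stand: Fixed steel curing stand: plate 60 x 275 x 8 mm with a row of four upright square cups, open on top. Origin: centre of the plate's underside, on the table; y along the row, x across it, away from the robot. Cups: 32 mm square inside, 40 outside, 45 deep; floor 8 mm, rim 53 mm above the table; one part each. A strut in a cup has its middle 78 mm above the table, the axle 73 mm.
- cup1 (a point): Centre of the mouth (rim level, 53 mm above the table) of cup 1 of the stand; cups are 65 mm apart along the stand's y axis.
- cup2 (a point): Centre of the mouth (rim level, 53 mm above the table) of cup 2 of the stand; cups are 65 mm apart along the stand's y axis.
- cup3 (a point): Centre of the mouth (rim level, 53 mm above the table) of cup 3 of the stand; cups are 65 mm apart along the stand's y axis.
- cup4 (a point): Centre of the mouth (rim level, 53 mm above the table) of cup 4 of the stand; cups are 65 mm apart along the stand's y axis.
- bed (a point): Fixed bench caliper, dark steel: centre of its bed's flat top, 30 mm above the table; the bed is 100 mm along x, 120 mm along y. x points away from the robot, y from the fixed jaw to the sliding jaw. The part lies along x. Both jaws span x = 15 to 50 mm and rise 30 mm above the bed, so the half of the bed nearer the robot is free of jaws.
- anvil: Fixed steel jaw; this point is the centre of the fixed jaw's measuring face, at x = 32.5, y = -40 mm from the bed point and 15 mm above the bed; it faces the bed's +y.
- jaw: Sliding steel jaw: centre of its measuring face, 15 mm above the bed, facing the fixed jaw. The jaw is 18 mm thick behind this face (top 60 mm above the table); behind it a low carriage (top 44 mm above the table) runs 72 mm farther. Slides along the bed's y: parked fully open against its stop it is 80 mm from the fixed jaw's face; starts almost shut (6 to 23 mm). Friction about 1.2 N; it stays where left.
- tab_top (a point): Centre of the top of the black thumb tab that moves the sliding jaw: upright plate 10 mm thick along the bed's y, 26 mm along x, 45 mm high, top 94 mm above the table, 68 mm behind the jaw face. It is sprung to the jaw along the sliding direction (500 N/m, up to 15 mm either way): pushing it on 10 mm after the jaw meets the part presses with about 5 N.
- strut1: The strut 1 itself, same point and axes as strut1_c.
- strut2: The strut 2 itself, same point and axes as strut2_c.
- strut3: The strut 3 itself, same point and axes as strut3_c.
- axle: The axle itself, same point and axes as axle_c.
- primer: Grey jar, 60 mm across, 100 mm tall, origin under its foot. Leave where it is.
- filler_pot: White open pot, 70 mm across, 60 mm tall, origin under its foot. Leave where it is.
- sanding_block: Cork block 70 x 40 x 30 mm, origin at its underside. Leave where it is.
- tyre: Printed tyre lying flat, 100 mm outside, 56 mm inside, 32 mm high, origin at its underside. Leave where it is.
- spray_can: White can, 60 mm across, 160 mm tall, origin under its foot. Leave where it is.
- stylus: Black-handled ball stylus, 145 mm long, lying, origin 60 mm from its handle end. Leave where it is.
Not all that is in view belongs to the job. What is shaped like the strut2 but green is not meant.

How it is judged:
By the outcome, as a careful person would: the job done as asked, in the order asked, and still so for the second after the job is handed in, with the robot touching nothing.
Of strut1, strut2, strut3 only 2 to 3 are there at a start; the rules pass over those that are not, and their reading is None.
At some moment in a run one of strut1, strut2, strut3 may be knocked a few centimetres aside while the robot is not near it.
It also fails if it takes over 210 s, if anything falls off the work surface, if the arm or the gripper's body presses on something with over 40 N, if the wrist force passes 120 N, or if a joint passes its speed limit or range.

## Working session

There is one attempt and no reset: what is moved stays moved. The work goes in short steps, Python scripts to look and compute and a shell command to move; the robot and the scene stay as the last step left them, time stands still between calls to the robot, and variables do not carry over. Pictures are saved under pics/ and viewed, at most 15 in all, crops included, and the job is handed in when it is done.

```bash
ls; mkdir -p pics; python3 - <<'E'
from bench import status,eyes,r
import cv2,numpy as np
print(status.get_obs())
for n in("scene","side","wrist"):
    f=eyes.grab_frame(n); np.save(f'pics/{n}0.npy',f,allow_pickle=True)
    cv2.imwrite(f'pics/{n}0.png',f['image'][...,::-1]); print(n,f['fovy'],f['cx'],f['cy'],f['world_to_cam'].round(3).tolist(),[k for k in f])
E
```

```text
pics
{'clock': 0.0, 'joints': array([-1.39411119,  0.47780082,  0.02234824,  1.55647028, -0.01149149,
        1.1093262 , -0.08309617]), 'qvel': array([-0.00073218,  0.0010896 ,  0.00098314, -0.00113894, -0.00025587,
       -0.00012862, -0.00030547]), 'tau': array([-2.63497677e-04, -5.96465492e+01,  1.60802275e+00, -2.81196839e+01,
        1.25496447e-02,  9.39669320e-03, -9.92920860e-06]), 'tcp_pos': array([0.18949389, 0.64721897, 0.23031747]), 'orientation': array([-4.45779348e-01, -3.10968680e+00,  2.94161224e-03]), 'contact_force': array([-0.07712451,  0.38544643, -0.18535181]), 'moment': array([-0.04402558, -0.03506276, -0.03205027]), 'gripper_force': 0.0, 'grip_width': 0.08557066399758255}
scene 44.9685616175235 318.7471059206846 197.34245890357906 [[-0.775, 0.631, 0.012, 0.427], [-0.337, -0.43, 0.838, 0.098], [0.534, 0.646, 0.546, -1.784], [0.0, 0.0, 0.0, 1.0]] ['image', 'depth', 'fovy', 'cx', 'cy', 'world_to_cam']
side 48.35369315231626 332.0210874010992 203.4033828214342 [[0.79, -0.613, -0.006, -0.428], [0.319, 0.402, 0.859, -0.243], [-0.524, -0.68, 0.513, -1.04], [0.0, 0.0, 0.0, 1.0]] ['image', 'depth', 'fovy', 'cx', 'cy', 'world_to_cam']
wrist 70.21101492286016 322.4856737131407 200.89395665774165 [[0.282, 0.959, -0.002, -0.675], [-0.907, 0.266, -0.327, 0.043], [-0.313, 0.095, 0.945, -0.383], [0.0, 0.0, 0.0, 1.0]] ['image', 'depth', 'fovy', 'cx', 'cy', 'world_to_cam']
```

View pics/scene0.png

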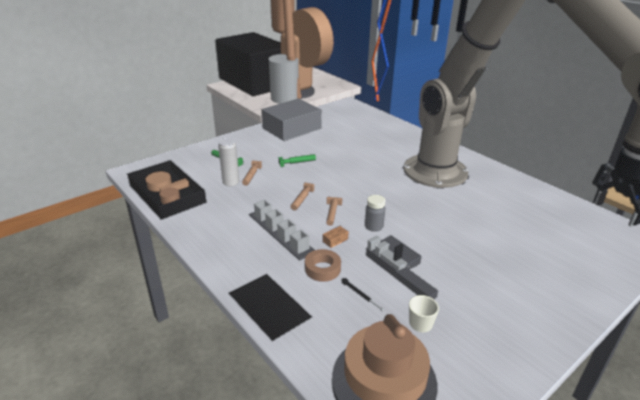

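View pics/side0.png

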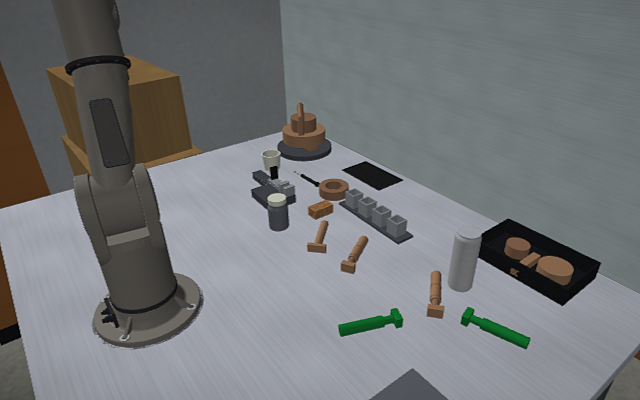

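```bash
cat > h.py <<'E'
import numpy as np,cv2
from bench import status,eyes,r
from scipy.spatial.transform import Rotation as R
def cloud(f):
    d=f['depth'];h,w=d.shape;F=h/2/np.tan(np.radians(f['fovy']/2))
    v,u=np.mgrid[:h,:w];m=d>0
    c=np.stack([(u-f['cx'])*d/F,-(v-f['cy'])*d/F,-d],-1)[m]
    M=f['world_to_cam'];return (c-M[:3,3])@M[:3,:3],f['image'][m]
def topdown(fs,x0,x1,y0,y1,s,zmax=.2):
    H=int((x1-x0)/s);W=int((y1-y0)/s);im=np.zeros((H,W,3),np.uint8);z=np.full((H,W),-1.)
    for f in fs:
        p,c=cloud(f);k=(p[:,0]>x0)&(p[:,0]<x1)&(p[:,1]>y0)&(p[:,1]<y1)&(p[:,2]<zmax)
        p,c=p[k],c[k];o=np.argsort(p[:,2]);p,c=p[o],c[o]
        i=((x1-p[:,0])/s).astype(int).clip(0,H-1);j=((y1-p[:,1])/s).astype(int).clip(0,W-1)
        t=np.full((H,W),-1.);t[i,j]=p[:,2];q=np.zeros_like(im);q[i,j]=c
        b=t>z;z[b]=t[b];im[b]=q[b]
    return im,z
E
python3 - <<'E'
from h import *
fs=[np.load(f'pics/{n}0.npy',allow_pickle=True).item() for n in('scene','side')]
for n,f in zip('sc si'.split(),fs):
    p,c=cloud(f);k=(abs(p[:,2])<.02)&(p[:,0]>.3)&(p[:,0]<1)&(abs(p[:,1])<.6);print(n,np.median(p[k,2]))
    im,z=topdown([f],.3,1.0,-.5,.5,.0025); z8=(z.clip(0,.1)*2550).astype(np.uint8)
    cv2.imwrite(f'pics/td_{n}.png',cv2.resize(np.vstack([im[...,::-1],cv2.merge([z8]*3)]),None,fx=1.05,fy=1.05,interpolation=0))
im,z=topdown(fs,.3,1.0,-.5,.5,.0025)
b=cv2.resize(im[...,::-1],(800,560),interpolation=0)
for k in range(10):
    cv2.putText(b,f'{.5-.1*k:.1f}',(80*k,10),0,.35,(0,0,255));
    if k<7: cv2.putText(b,f'{1-.1*k:.1f}',(0,80*k+4),0,.35,(0,0,255))
cv2.imwrite('pics/td.png',b)
# tan blobs
for n,f in zip('sc si'.split(),fs):
    p,c=cloud(f);hsv=cv2.cvtColor(c[None],cv2.COLOR_RGB2HSV)[0]
    k=(hsv[:,0]<16)&(hsv[:,1]>70)&(p[:,2]>.006)&(p[:,2]<.06)&(p[:,0]>.3)&(p[:,0]<1.)&(abs(p[:,1])<.6);p=p[k]
    g=np.zeros((350,600),np.uint8);i=((p[:,0]-.3)/.002).astype(int);j=((p[:,1]+.6)/.002).astype(int);g[i.clip(0,349),j]=1
    g=cv2.dilate(g,np.ones((3,3)));N,l=cv2.connectedComponents(g);L=l[i.clip(0,349),j]
    for a in range(1,N):
        q=p[L==a]
        if len(q)<40: continue
        m=q[:,:2].mean(0);U,S,V=np.linalg.svd(q[:,:2]-m,full_matrices=0);t=(q[:,:2]-m)@V.T
        print(n,len(q),m.round(3),'zmax',q[:,2].max().round(3),'ang',np.degrees(np.arctan2(V[0,1],V[0,0])).round(1),'ext',np.ptp(t,0).round(3),'mid',(m+V[0]*(t[:,0].max()+t[:,0].min())/2).round(3))
E
```

```text
sc 0.00043335339771605945
si -0.00025880130350535254
sc 167 [ 0.473 -0.027] zmax 0.028 ang 43.0 ext [0.133 0.041] mid [ 0.481 -0.019]
sc 167 [ 0.505 -0.143] zmax 0.03 ang 30.2 ext [0.14  0.029] mid [ 0.504 -0.144]
sc 41 [ 0.507 -0.414] zmax 0.028 ang 149.8 ext [0.026 0.027] mid [ 0.508 -0.414]
sc 92 [ 0.569 -0.363] zmax 0.028 ang 38.7 ext [0.1   0.018] mid [ 0.565 -0.366]
sc 321 [0.566 0.094] zmax 0.036 ang -1.9 ext [0.072 0.045] mid [0.562 0.094]
sc 719 [0.676 0.169] zmax 0.038 ang 57.7 ext [0.099 0.092] mid [0.672 0.163]
sc 521 [ 0.83  -0.492] zmax 0.041 ang -45.4 ext [0.149 0.1  ] mid [ 0.826 -0.488]
sc 233 [ 0.853 -0.401] zmax 0.042 ang 62.3 ext [0.065 0.058] mid [ 0.85  -0.406]
sc 69 [0.882 0.528] zmax 0.06 ang 93.9 ext [0.063 0.009] mid [0.882 0.522]
si 301 [ 0.462 -0.045] zmax 0.027 ang -137.4 ext [0.132 0.049] mid [ 0.479 -0.029]
si 370 [ 0.489 -0.164] zmax 0.029 ang -150.6 ext [0.145 0.036] mid [ 0.505 -0.156]
si 505 [ 0.538 -0.399] zmax 0.029 ang -139.4 ext [0.145 0.034] mid [ 0.551 -0.387]
si 295 [0.555 0.075] zmax 0.033 ang 174.7 ext [0.074 0.048] mid [0.56  0.075]
si 476 [0.663 0.15 ] zmax 0.035 ang -128.5 ext [0.102 0.093] mid [0.669 0.157]
si 195 [0.767 0.46 ] zmax 0.06 ang 144.4 ext [0.159 0.067] mid [0.763 0.463]
si 59 [ 0.762 -0.461] zmax 0.051 ang -86.4 ext [0.051 0.009] mid [ 0.763 -0.466]
si 178 [ 0.829 -0.465] zmax 0.031 ang 178.5 ext [0.07  0.023] mid [ 0.827 -0.465]
si 747 [ 0.833 -0.527] zmax 0.039 ang -131.9 ext [0.083 0.081] mid [ 0.838 -0.521]
si 450 [ 0.841 -0.417] zmax 0.039 ang -158.6 ext [0.066 0.06 ] mid [ 0.851 -0.413]
```

View pics/td.png

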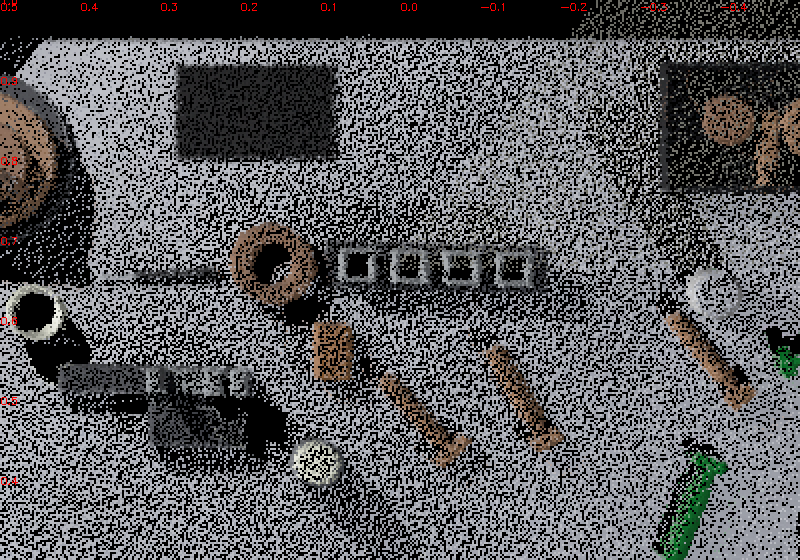

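```bash
cat >> h.py <<'E'
def to(pos,yaw=None,verbose=1):
    """units in tool axes (now) to reach TCP pos with tool y at `yaw` deg from world +y, pointing down"""
    o=status.get_obs();q=R.from_rotvec(o['orientation']);d=q.inv().apply(np.array(pos)-o['tcp_pos'])/.02
    print('shift units',d.round(2),end=' ')
    if yaw is not None:
        t=R.from_euler('z',yaw,degrees=True)*R.from_euler('y',180,degrees=True)
        print('turn units',((q.inv()*t).as_rotvec()/np.radians(45)).round(3),'then shift',(t.inv().apply(np.array(pos)-o['tcp_pos'])/.02).round(2))
    else: print()
def st():
    o=status.get_obs();q=R.from_rotvec(o['orientation']);y=q.apply([0,1,0])
    print(round(o['clock'],1),o['tcp_pos'].round(4),'yaw',np.degrees(np.arctan2(-y[0],y[1])).round(1),'tilt',q.apply([0,0,1]).round(3),'F',o['contact_force'].round(1),'w',o['grip_width'].round(4),o['gripper_force'])
def look(n,tag):
    f=eyes.grab_frame(n);np.save(f'pics/{tag}.npy',f,allow_pickle=True);cv2.imwrite(f'pics/{tag}.png',f['image'][...,::-1]);return f
E
T='[-0.65,-0.93,-0.15,0,0,0]'
python3 -m crank '[[0,0,0,0,0,-0.182],[0,0,0,0,0,-0.182],[0,0,0,0,0,0]]'
python3 -m crank '[[-0.65,-0.93,-0.15,0,0,0],[-0.65,-0.93,-0.15,0,0,0],[-0.65,-0.93,-0.15,0,0,0],[-0.65,-0.93,-0.15,0,0,0],[-0.65,-0.93,-0.15,0,0,0],[-0.65,-0.93,-0.15,0,0,0],[-0.65,-0.93,-0.15,0,0,0],[-0.65,-0.93,-0.15,0,0,0],[-0.65,-0.93,-0.15,0,0,0],[-0.65,-0.93,-0.15,0,0,0],[-0.65,-0.93,-0.15,0,0,0],[-0.65,-0.93,-0.15,0,0,0]]'
python3 -m crank '[[-0.65,-0.93,-0.15,0,0,0],[-0.65,-0.93,-0.15,0,0,0],[-0.65,-0.93,-0.15,0,0,0],[-0.65,-0.93,-0.15,0,0,0],[-0.65,-0.93,-0.15,0,0,0],[-0.65,-0.93,-0.15,0,0,0],[-0.65,-0.93,-0.15,0,0,0],[-0.65,-0.93,-0.15,0,0,0],[-0.65,-0.93,-0.15,0,0,0],[-0.65,-0.93,-0.15,0,0,0],[-0.65,-0.93,-0.15,0,0,0],[-0.65,-0.93,-0.15,0,0,0],[0,0,0,0,0,0]]'
python3 - <<'E'
from h import *
st();f=look('wrist','w1')
o=status.get_obs();M=np.linalg.inv(f['world_to_cam']);q=R.from_rotvec(o['orientation']).inv()
print('cam in tool',q.apply(M[:3,3]-o['tcp_pos']).round(3),'look',q.apply(-M[:3,2]).round(3))
E
```

```text
clock: 0.45
tcp_pos: [0.1897, 0.6476, 0.2309]
orientation: [0.004, -3.141, 0.001]
contact_force: [-0.2, 0.3, -0.2]
grip_width: 0.0854
gripper_force: 0.0
clock: 1.65
tcp_pos: [0.3465, 0.4234, 0.2675]
orientation: [-0.003, -3.142, -0.0]
contact_force: [0.2, 0.3, 0.3]
grip_width: 0.0855
gripper_force: 0.0$: bad value
Traceback (most recent call last):
  File "h.py", line 28, in st
    print(round(o['clock'],1),o['tcp_pos'].round(4),'yaw',np.degrees(np.arctan2(-y[0],y[1])).round(1),'tilt',q.apply([0,0,1]).round(3),'F',o['contact_force'].round(1),'w',o['grip_width'].round(4),o['gripper_force'])
                                                                                                                                                                           ^^^^^^^^^^^^^^^^^^^^^
AttributeError: 'float' object has no attribute 'round'
```

```bash
sed -i "s/o\['grip_width'\].round(4)/round(o['grip_width'],4)/" h.py
python3 -m crank '[[-0.65,-0.93,-0.15,0,0,0],[-0.65,-0.93,-0.15,0,0,0],[-0.65,-0.93,-0.15,0,0,0],[-0.65,-0.93,-0.15,0,0,0],[-0.65,-0.93,-0.15,0,0,0],[-0.65,-0.93,-0.15,0,0,0],[-0.65,-0.93,-0.15,0,0,0],[-0.65,-0.93,-0.15,0,0,0],[-0.65,-0.93,-0.15,0,0,0],[-0.65,-0.93,-0.15,0,0,0],[-0.65,-0.93,-0.15,0,0,0],[0,0,0,0,0,0]]' >/dev/null
python3 - <<'E'
from h import *
st();f=look('wrist','w1')
o=status.get_obs();M=np.linalg.inv(f['world_to_cam']);q=R.from_rotvec(o['orientation']).inv()
print('cam in tool',q.apply(M[:3,3]-o['tcp_pos']).round(3),'look',q.apply(-M[:3,2]).round(3))
E
```

```text
2.9 [0.491  0.2165 0.3009] yaw -0.4 tilt [ 0.002 -0.    -1.   ] F [ 0.1 -0.3 -0.7] w 0.0854 0.0
cam in tool [ 0.083 -0.001 -0.144] look [-0.328 -0.003  0.945]
```

View pics/w1.png

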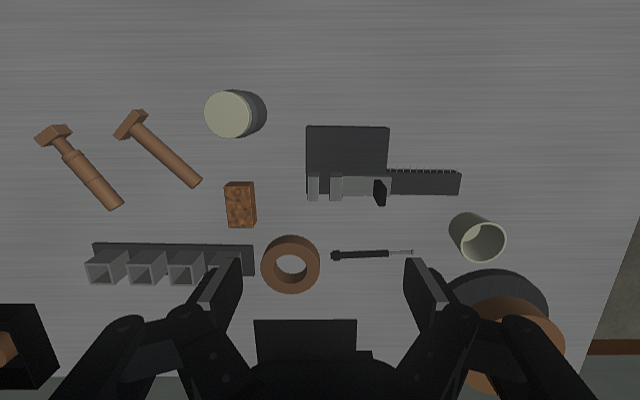

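```bash
cat >> h.py <<'E'
def sel(P,z0,z1,box):
    x0,x1,y0,y1=box;k=(P[:,2]>z0)&(P[:,2]<z1)&(P[:,0]>x0)&(P[:,0]<x1)&(P[:,1]>y0)&(P[:,1]<y1);return P[k]
def rect(q):
    c,s,a=cv2.minAreaRect((q[:,:2]*1000).astype(np.float32));return np.round(c,1),np.round(s,1),round(a,1),len(q),np.percentile(q[:,2],[5,50,95]).round(4)
E
python3 - <<'E'
from h import *
f=np.load('pics/w1.npy',allow_pickle=True).item();P,C=cloud(f)
print('table',np.median(sel(P,-.02,.02,(.35,.9,-.1,.4))[:,2]))
B=(.38,.62,.12,.42)
print('tab',rect(sel(P,.09,.1,B)))
q=sel(P,.055,.065,B);print('jawtops y hist',*[(round(a,3),n) for n,a in zip(*np.histogram(q[:,1],np.arange(.18,.32,.004))) if n])
print(rect(q))
print('bed',rect(sel(P,.025,.034,B)))
print('carr',rect(sel(P,.039,.049,B)))
# stand
S=(.58,.76,-.25,.12)
q=sel(P,.048,.058,S);print('rim',rect(q))
q=sel(P,.003,.013,S);print('plate',rect(q))
for nm in ('scene0','side0'):
    p,_=cloud(np.load(f'pics/{nm}.npy',allow_pickle=True).item());q=sel(p,.048,.058,S);print(nm,'rim',rect(q)); print(' tab',rect(sel(p,.088,.1,B)))
# parts
hsv=cv2.cvtColor(C[None],cv2.COLOR_RGB2HSV)[0]
tan=(hsv[:,0]<16)&(hsv[:,1]>70);T=P[tan]
for nm,b in (('axle',(.40,.56,-.09,.05)),('s1',(.42,.6,-.22,-.09))):
    q=sel(T,.006,.04,b);print(nm,rect(q))
E
```

```text
table 0.0015838873389608236
tab (array([473.3, 205.1]), array([223. ,  35.5]), 57.6, 250, array([0.0914, 0.0952, 0.0995]))
jawtops y hist (np.float64(0.192), np.int64(32)) (np.float64(0.196), np.int64(70)) (np.float64(0.2), np.int64(70)) (np.float64(0.204), np.int64(74)) (np.float64(0.208), np.int64(48)) (np.float64(0.224), np.int64(30)) (np.float64(0.228), np.int64(71)) (np.float64(0.232), np.int64(76)) (np.float64(0.236), np.int64(75)) (np.float64(0.24), np.int64(61)) (np.float64(0.288), np.int64(28)) (np.float64(0.292), np.int64(5)) (np.float64(0.296), np.int64(2))
(array([487.3, 189.8]), array([218.5,  78.6]), 56.6, 706, array([0.0577, 0.0612, 0.0629]))
bed (array([477.5, 270.2]), array([228.4, 276.2]), 12.9, 5655, array([0.0266, 0.0309, 0.0325]))
carr (array([481.5, 209. ]), array([238.6,  59.5]), 59.4, 910, array([0.0415, 0.0452, 0.047 ]))
rim (array([665. , -55.3]), array([213.9,  42. ]), 88.6, 1283, array([0.0486, 0.0538, 0.0556]))
plate (array([669.2, -64.9]), array([177.9, 369.4]), 0.0, 2488, array([0.0031, 0.0092, 0.0112]))
scene0 rim (array([665.2, -44.3]), array([241.5,  45. ]), 88.8, 330, array([0.0484, 0.0518, 0.0553]))
 tab (array([477.1, 209.4]), array([218.8,  32.7]), 57.8, 78, array([0.089 , 0.0942, 0.0996]))
side0 rim (array([667.3, -47.3]), array([237.7,  44.2]), 88.0, 289, array([0.0484, 0.0514, 0.054 ]))
 tab (array([474.3, 206.2]), array([212.9,  25.9]), 58.3, 32, array([0.0898, 0.0936, 0.0998]))
axle (array([478.6, -24.1]), array([129.4,  52.3]), 42.6, 1769, array([0.0137, 0.0237, 0.0262]))
s1 (array([ 504.1, -152.6]), array([139.5,  37.4]), 27.8, 1961, array([0.0132, 0.0244, 0.0283]))
```

```bash
python3 - <<'E'
from h import *
f=np.load('pics/w1.npy',allow_pickle=True).item();P,C=cloud(f)
B=(.38,.62,.15,.42)
print('tab',rect(sel(P,.085,.1,(.47,.6,.24,.34))))
print('anv',rect(sel(P,.057,.065,(.48,.6,.185,.216))))
print('jaw',rect(sel(P,.057,.065,(.48,.6,.217,.26))))
bb=sel(P,.027,.034,(.4,.6,.185,.325))
print('bed',rect(bb))
for y in np.arange(.195,.32,.02):
    k=bb[abs(bb[:,1]-y)<.005];print(round(y,3),k[:,0].min().round(4),k[:,0].max().round(4))
print('carr',rect(sel(P,.039,.049,(.48,.6,.185,.45))))
f=np.load('pics/w1.npy',allow_pickle=True).item()
print(cv2.imwrite('pics/w1crop.png',cv2.resize(f['image'][110:220,290:480,::-1],None,fx=4,fy=4,interpolation=2)))
E
```

```text
tab (array([523.1, 293.6]), array([ 9.9, 24.7]), 88.9, 180, array([0.0869, 0.095 , 0.0961]))
anv (array([521.1, 202.2]), array([15.7, 34.2]), 89.1, 286, array([0.06  , 0.0613, 0.0625]))
jaw (array([522.3, 234.9]), array([17.7, 35.7]), 87.0, 310, array([0.0597, 0.0612, 0.0625]))
bed (array([489.7, 258.6]), array([133.7,  99.6]), 89.1, 4139, array([0.0298, 0.0313, 0.0327]))
0.195 0.4391 0.5361
0.215 0.4393 0.5388
0.235 0.4397 0.5052
0.255 0.4409 0.5077
0.275 0.4411 0.5079
0.295 0.4414 0.5095
0.315 0.4417 0.5402
carr (array([538.3, 323.5]), array([264.2,  49.4]), 71.0, 921, array([0.0415, 0.0452, 0.047 ]))
True
```

View pics/w1crop.png

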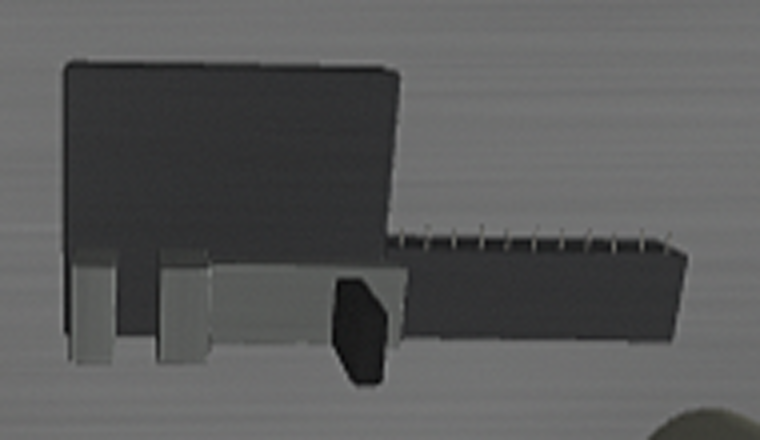

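```bash

python3 -m crank '[[-0.27,0.64,0,0,0,0],[-0.27,0.64,0,0,0,0],[-0.27,0.64,0,0,0,0],[-0.27,0.64,0,0,0,0],[-0.27,0.64,0,0,0,0],[-0.27,0.64,0,0,0,0],[0,0,1,0,0,0],[0,0,1,0,0,0],[0,0,1,0,0,0],[0,0,1,0,0,0],[0,0,1,0,0,0],[0,0,1,0,0,0]]' 0.5 20
python3 -m crank '[[0,0,1,0,0,0],[0,0,1,0,0,0],[0,0,0,0,0,0]]' >/dev/null
python3 - <<'E'
from h import *
st();to([.523,.2936,.072],-1.2);print(status.get_obs()['joints'].round(3))
E
```

```text
clock: 4.1
tcp_pos: [0.5217, 0.2979, 0.1794]
orientation: [-0.002, 3.142, 0.0]
contact_force: [0.2, 0.2, 0.3]
grip_width: 0.0427
gripper_force: 0.0
4.4 [0.5199 0.2968 0.1375] yaw 0.1 tilt [-0.004 -0.003 -1.   ] F [-0.4 -0.3 -0.2] w 0.0431 0.0
shift units [-0.17 -0.15  3.27] turn units [-0.004 -0.005  0.028] then shift [-0.16 -0.16  3.27]
[-0.741  0.46   0.155  1.834 -0.091  0.86   1.03 ]
```

```bash

python3 -m crank '[[-0.17,-0.15,0,0,0,0.028],[0,0,0.82,0,0,0],[0,0,0.82,0,0,0],[0,0,0.82,0,0,0],[0,0,0.82,0,0,0],[0,0,0,0,0,0]]' 0.5 20 
python3 -m crank '[[0,0,0,0,0,0],[0,0,0,0,0,0],[0,0,0,0,0,0],[0,0,0,0,0,0],[0,0,0,0,0,0]]' 0 20
python3 -m crank '[[0,0.5,0,0,0,0],[0,0.5,0,0,0,0],[0,0.5,0,0,0,0],[0,0.5,0,0,0,0],[0,0.5,0,0,0,0],[0,0.5,0,0,0,0],[0,0,0,0,0,0],[0,0,0,0,0,0]]'
python3 - <<'E'
from h import *
st();to([.5244,.3635,.072])
E
```

```text
clock: 5.0
tcp_pos: [0.5247, 0.2939, 0.0741]
orientation: [-0.034, -3.14, 0.002]
contact_force: [0.7, -0.3, 0.5]
grip_width: 0.0425
gripper_force: 0.0
clock: 5.5
tcp_pos: [0.5259, 0.2946, 0.0761]
orientation: [0.034, 3.139, 0.002]
contact_force: [-0.3, -0.5, 6.7]
grip_width: 0.0093
gripper_force: 24.4
clock: 6.3
tcp_pos: [0.5273, 0.355, 0.0762]
orientation: [0.033, 3.139, 0.003]
contact_force: [0.5, -0.1, 6.9]
grip_width: 0.0092
gripper_force: 24.5
6.3 [0.5273 0.355  0.0762] yaw -1.2 tilt [ 0.003  0.002 -1.   ] F [ 0.5 -0.1  6.9] w 0.0092 24.479614198207855
shift units [0.16 0.42 0.21]
```

```bash

python3 -m crank '[[0,0.15,0,0,0,0],[0,0,0,0,0,0],[0,0,0,0,0,0]]' | grep -E 'pos|contact'
python3 -m crank '[[0,0.15,0,0,0,0],[0,0,0,0,0,0],[0,0,0,0,0,0]]'| grep -E 'pos|contact'
python3 -m crank '[[0,0.15,0,0,0,0],[0,0,0,0,0,0],[0,0,0,0,0,0]]'| grep -E 'pos|contact'
python3 -m crank '[[0,0.1,0,0,0,0],[0,0,0,0,0,0],[0,0,0,0,0,0]]'| grep -E 'pos|contact'
```

```text
tcp_pos: [0.5274, 0.3572, 0.0761]
contact_force: [0.7, -0.6, 7.0]
tcp_pos: [0.5275, 0.3602, 0.0761]
contact_force: [-0.7, -1.6, 6.2]
tcp_pos: [0.5275, 0.3627, 0.0761]
contact_force: [-0.4, -2.5, 8.0]
tcp_pos: [0.5276, 0.3642, 0.0761]
contact_force: [-0.1, -3.8, 8.6]
```

```bash

python3 -m crank '[[0,-0.35,0,0,0,0],[0,0,0,0,0,0]]' | grep -E 'contact'
python3 -m crank '[[0,0,0,0,0,0],[0,0,0,0,0,0],[0,0,0,0,0,0],[0,0,-0.5,0,0,0],[0,0,-1,0,0,0],[0,0,-1,0,0,0],[0,0,-1,0,0,0],[0,0,-1,0,0,0],[0,0,-1,0,0,0],[0,0,-1,0,0,0],[0,0,-1,0,0,0],[0,0,-1,0,0,0]]' 0.6 | grep -E 'pos|contact'
python3 -m crank '[[0,0,0,0,0,0.189],[0,0,0,0,0,0.189],[0,0,0,0,0,0.189],[0,0,0,0,0,0.189],[0,0,0,0,0,0.189],[0,0,0,0,0,0.189],[0,0,0,0,0,0.189],[0,0,0,0,0,0.189]]'>/dev/null
python3 -m crank '[[0,0,0,0,0,0.189],[0,0,0,0,0,0.189],[0,0,0,0,0,0.189],[0,0,0,0,0,0.189],[0,0,0,0,0,0.189],[0,0,0,0,0,0.189],[0,0,0,0,0,0.189],[0,0,0,0,0,0.189],[0,0,0,0,0,0]]' 0.7 >/dev/null
python3 - <<'E'
from h import *
st();to([.4602,-.041,.25],-137.4);print(status.get_obs()['joints'].round(2))
f=look('side','s1');P,_=cloud(f);print('tab',rect(sel(P,.085,.1,(.47,.6,.3,.42))))
E
```

```text
contact_force: [0.2, 0.8, 6.3]
tcp_pos: [0.526, 0.3581, 0.2462]
contact_force: [0.4, -0.5, -0.1]
10.6 [0.5259 0.3585 0.245 ] yaw -137.3 tilt [-0. -0. -1.] F [-0.1  0.3  0.3] w 0.0598 0.0
shift units [-15.95  12.46  -0.25] turn units [-0.     0.     0.002] then shift [-15.94  12.48  -0.25]
[-1.2   0.47  0.71  1.67 -0.34  1.12 -1.22]
tab (array([525.8, 355.2]), array([29.2, 15.3]), 8.1, 26, array([0.0858, 0.0897, 0.0952]))
```

```bash

python3 -m crank '[[-0.98,0.77,0,0,0,0],[-0.98,0.77,0,0,0,0],[-0.98,0.77,0,0,0,0],[-0.98,0.77,0,0,0,0],[-0.98,0.77,0,0,0,0],[-0.98,0.77,0,0,0,0],[-0.98,0.77,0,0,0,0],[-0.98,0.77,0,0,0,0],[-0.98,0.77,0,0,0,0],[-0.98,0.77,0,0,0,0],[-0.98,0.77,0,0,0,0],[-0.98,0.77,0,0,0,0]]' >/dev/null
python3 -m crank '[[-0.98,0.77,0,0,0,0],[-0.98,0.77,0,0,0,0],[-0.98,0.77,0,0,0,0],[-0.98,0.77,0,0,0,0],[0,0,0,0,0,0],[0,0,0,0,0,0]]'>/dev/null
python3 - <<'E'
from h import *
st();f=look('wrist','w2');P,C=cloud(f)
hsv=cv2.cvtColor(C[None],cv2.COLOR_RGB2HSV)[0];T=P[(hsv[:,0]<16)&(hsv[:,1]>70)]
for nm,b in (('axle',(.40,.56,-.1,.055)),('s1',(.42,.6,-.24,-.09))):
    q=sel(T,.006,.04,b);print(nm,rect(q))
E
```

```text
12.4 [ 0.4627 -0.0362  0.2448] yaw -137.3 tilt [ 0.     0.001 -1.   ] F [ 0.4  0.9 -0. ] w 0.06 0.0
axle (array([479.5, -24.2]), array([128.7,  50.5]), 42.7, 2005, array([0.0171, 0.024 , 0.026 ]))
s1 (array([ 503.2, -148.4]), array([139.6,  36.3]), 32.1, 1922, array([0.0162, 0.0253, 0.0281]))
```

View pics/w2.png

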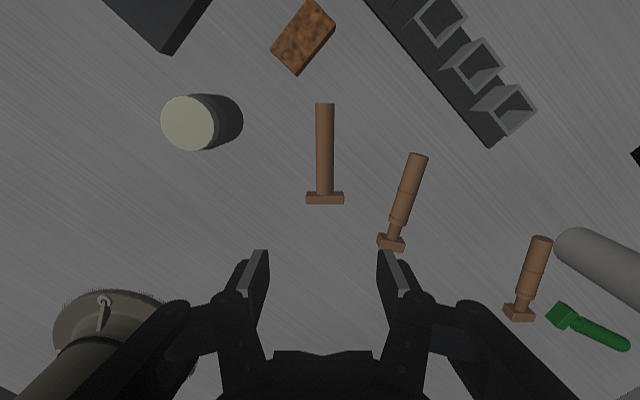

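```bash

python3 -m crank '[[-0.23,0.13,0.9,0,0,0],[0,0,1,0,0,0],[0,0,1,0,0,0],[0,0,1,0,0,0],[0,0,1,0,0,0],[0,0,1,0,0,0],[0,0,1,0,0,0],[0,0,1,0,0,0],[0,0,1,0,0,0],[0,0,1,0,0,0],[0,0,0.9,0,0,0],[0,0,0,0,0,0]]' | grep -E 'pos|contact'
python3 - <<'E'
from h import *
st();to([.4611,-.0412,.004],-137.3)
E
```

```text
tcp_pos: [0.4601, -0.0395, 0.0269]
contact_force: [-0.8, 0.3, -0.6]
13.7 [ 0.4601 -0.0395  0.0269] yaw -137.1 tilt [-0.004 -0.    -1.   ] F [-0.8  0.3 -0.6] w 0.0599 0.0
shift units [-0.02  0.1   1.14] turn units [-0.003  0.004  0.003] then shift [-0.02  0.09  1.14]
```

```bash

python3 -m crank '[[0,0.09,0.6,0,0,0],[0,0,0.54,0,0,0],[0,0,0,0,0,0]]' | grep -E 'pos|contact'
python3 -m crank '[[0,0,0,0,0,0],[0,0,0,0,0,0],[0,0,0,0,0,0],[0,0,0,0,0,0],[0,0,0,0,0,0]]' 0 40
python3 -m crank '[[0,0,-0.5,0,0,0],[0,0,-1,0,0,0],[0,0,-1,0,0,0],[0,0,-1,0,0,0],[0,0,-1,0,0,0],[0,0,-1,0,0,0],[0,0,-1,0,0,0],[0,0,-1,0,0,0],[0,0,-1,0,0,0],[0,0,0,0,0,0]]'
python3 - <<'E'
from h import *
st();to([.4611,-.0412,.004],-137.3)
E
```

```text
tcp_pos: [0.4621, -0.0417, 0.005]
contact_force: [-0.7, -0.3, 0.1]
clock: 14.5
tcp_pos: [0.4629, -0.0419, 0.0065]
orientation: [-2.926, -1.144, -0.002]
contact_force: [-1.4, 0.4, 6.0]
grip_width: 0.0225
gripper_force: 39.1
clock: 15.5
tcp_pos: [0.4638, -0.0421, 0.1782]
orientation: [2.926, 1.144, 0.007]
contact_force: [1.1, 0.8, -1.0]
grip_width: 0.0227
gripper_force: 39.4
15.5 [ 0.4638 -0.0421  0.1782] yaw -137.3 tilt [ 0.004  0.002 -1.   ] F [ 1.1  0.8 -1. ] w 0.0227 39.430795311927795
shift units [-0.11 -0.14  8.71] turn units [ 0.002 -0.005  0.   ] then shift [-0.07 -0.12  8.71]
```

```bash

python3 -m crank '[[0,0,0,0,0,0.163],[0,0,0,0,0,0.163],[0,0,0,0,0,0.163],[0,0,0,0,0,0.163],[0,0,0,0,0,0.163],[0,0,0,0,0,0.163],[0,-0.9,0,0,0,0],[0.05,-0.98,0,0,0,0],[0.05,-0.98,0,0,0,0],[0.05,-0.98,0,0,0,0],[0.05,-0.98,0,0,0,0],[0.05,-0.98,0,0,0,0]]' >/dev/null
python3 -m crank '[[0.05,-0.9,0,0,0,0],[0.05,-0.9,0,0,0,0],[0.05,-0.9,0,0,0,0],[0.05,-0.9,0,0,0,0],[0.05,-0.9,0,0,0,0],[0.05,-0.9,0,0,0,0],[0.05,-0.9,0,0,0,0],[0.05,-0.9,0,0,0,0],[0,0,0,0,0,0],[0,0,0,0,0,0]]'>/dev/null
python3 - <<'E'
from h import *
st();to([.483,.226,.0375],-181.2);print(status.get_obs()['joints'].round(2))
f=look('wrist','w3')
f=look('side','s3')
E
```

```text
17.7 [0.4814 0.2178 0.1758] yaw 178.7 tilt [ 0.    -0.001 -1.   ] F [ 0.3 -1.  -1. ] w 0.0221 39.47228193283081
shift units [ 0.07 -0.42  6.91] turn units [ 0.001 -0.    -0.001] then shift [ 0.07 -0.41  6.92]
[-1.32  0.47  1.03  2.01 -0.51  0.94 -1.63]
```

View pics/w3.png

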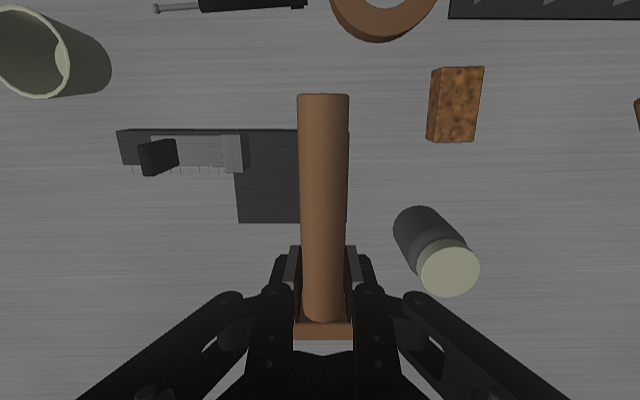

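```bash
python3 - <<'E'
from h import *
f=np.load('pics/w3.npy',allow_pickle=True).item();P,C=cloud(f)
hsv=cv2.cvtColor(C[None],cv2.COLOR_RGB2HSV)[0];T=P[(hsv[:,0]<16)&(hsv[:,1]>70)]
q=sel(T,.12,.3,(.4,.6,.15,.3))
for x in np.arange(.46,.57,.02):
    k=q[abs(q[:,0]-x)<.003]
    if len(k): print(round(x,2),'top',np.percentile(k[:,2],95).round(4),'y',k[:,1].min().round(4),k[:,1].max().round(4))
print(q[:,0].max())
print('jaw',rect(sel(P,.057,.065,(.48,.6,.26,.33))))
E
python3 -m crank '[[0.07,-0.41,0.9,0,0,0],[0,0,1,0,0,0],[0,0,1,0,0,0],[0,0,1,0,0,0],[0,0,1,0,0,0],[0,0,1,0,0,0],[0,0,0,0,0,0],[0,0,0,0,0,0]]' | grep -E 'pos|contact'
```

```text
0.46 top 0.1948 y 0.2071 0.2309
0.48 top 0.1958 y 0.2072 0.2617
0.5 top 0.2641 y 0.1973 0.2369
0.52 top 0.1949 y 0.2056 0.2295
0.54 top 0.1948 y 0.2052 0.2291
0.56 top 0.1949 y 0.2048 0.2285
0.5702055898465495
jaw (array([525.1, 299.5]), array([18.5, 34.1]), 88.9, 780, array([0.0598, 0.0613, 0.0624]))
tcp_pos: [0.4832, 0.225, 0.0583]
contact_force: [0.1, -0.2, -0.9]
```

```bash

python3 -m crank '[[0,0,0.6,0,0,0],[0,0,0.4,0,0,0],[0,0,0,0,0,0]]' | grep -E 'pos|contact'
python3 -m crank '[[0,0,0.06,0,0,0],[0,0,0,0,0,0]]' | grep -E 'pos|contact'
python3 -m crank '[[0,0,0.06,0,0,0],[0,0,0,0,0,0]]' | grep -E 'pos|contact'
```

```text
tcp_pos: [0.4824, 0.2257, 0.0371]
contact_force: [-0.7, 0.7, -0.2]
tcp_pos: [0.4831, 0.2259, 0.0368]
contact_force: [-1.1, -0.9, -0.6]
tcp_pos: [0.4832, 0.2259, 0.0364]
contact_force: [-3.9, -1.1, 9.9]
```

```bash

python3 -m crank '[[0,0,0,0,0,0],[0,0,0,0,0,0],[0,0,0,0,0,0],[0,0,-0.4,0,0,0],[0,0,-0.9,0,0,0],[0,0,-1,0,0,0],[0,0,-1,0,0,0],[0,0,-1,0,0,0],[0,0,-1,0,0,0],[0,0,-1,0,0,0],[0,0,0,0,0,0]]' 0.55 | grep -E 'pos|contact'
python3 - <<'E'
from h import *
st();to([.526,.3565,.076],-181.2)
f=look('wrist','w4');P,C=cloud(f)
hsv=cv2.cvtColor(C[None],cv2.COLOR_RGB2HSV)[0];T=P[(hsv[:,0]<16)&(hsv[:,1]>70)]
q=sel(T,.035,.065,(.4,.6,.15,.3));print(rect(q))
for x in np.arange(.46,.57,.02):
    k=q[abs(q[:,0]-x)<.003]
    if len(k): print(round(x,2),'top',np.percentile(k[:,2],95).round(4),'y',k[:,1].min().round(4),k[:,1].max().round(4))
E
```

```text
tcp_pos: [0.4845, 0.2262, 0.164]
contact_force: [-0.5, -0.2, 0.3]
20.4 [0.4845 0.2262 0.164 ] yaw 178.7 tilt [ 0.003  0.003 -1.   ] F [-0.5 -0.2  0.3] w 0.0469 0.0
shift units [ 1.91 -6.55  4.43] turn units [-0.003 -0.004 -0.002] then shift [ 1.94 -6.56  4.4 ]
(array([507.4, 226.3]), array([ 51.3, 128. ]), 88.9, 3905, array([0.0458, 0.0539, 0.0559]))
0.46 top 0.0555 y 0.2151 0.2382
0.48 top 0.0559 y 0.2149 0.2385
0.5 top 0.0558 y 0.2148 0.2378
0.52 top 0.0558 y 0.2146 0.237
0.54 top 0.0558 y 0.2135 0.2371
0.56 top 0.0556 y 0.2133 0.2365
```

View pics/w4.png

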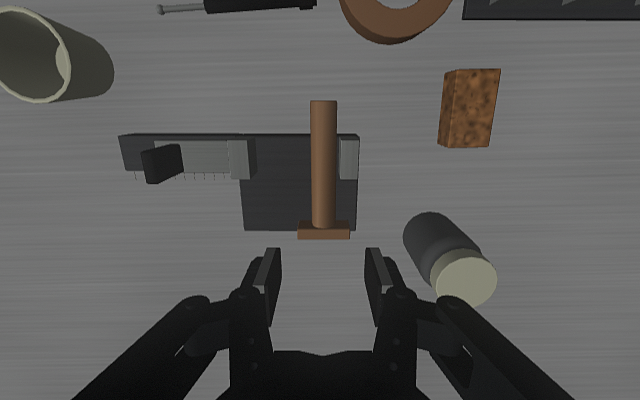

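```bash

python3 -m crank '[[0.32,-1,0,0,0,0],[0.32,-1,0,0,0,0],[0.32,-1,0,0,0,0],[0.32,-1,0,0,0,0],[0.32,-1,0,0,0,0],[0.32,-1,0,0,0,0],[0,-0.55,0,0,0,0],[0,0,0,0,0,0]]' >/dev/null
python3 -m crank '[[0,0,0.9,0,0,0],[0,0,0.9,0,0,0],[0,0,0.9,0,0,0],[0,0,0.9,0,0,0],[0,0,0.8,0,0,0],[0,0,0,0,0,0]]' | grep -E 'pos|contact'
python3 -m crank '[[0,0,0,0,0,0],[0,0,0,0,0,0],[0,0,0,0,0,0],[0,0,0,0,0,0],[0,0,0,0,0,0]]' 0 20
```

```text
tcp_pos: [0.5227, 0.355, 0.0706]
contact_force: [-0.2, 0.5, 0.6]
clock: 22.35
tcp_pos: [0.525, 0.3565, 0.0744]
orientation: [-3.14, 0.035, -0.002]
contact_force: [1.2, 2.1, 3.3]
grip_width: 0.0094
gripper_force: 26.9
```

```bash

python3 -m crank '[[0,0.4,0,0,0,0],[0,0.4,0,0,0,0],[0,0.4,0,0,0,0],[0,0.4,0,0,0,0],[0,0.4,0,0,0,0],[0,0.4,0,0,0,0],[0,0,0,0,0,0],[0,0,0,0,0,0]]' | grep -E 'pos|contact'
for i in 1; do python3 -m crank '[[0,0.1,0,0,0,0],[0,0,0,0,0,0],[0,0,0,0,0,0]]' | grep -E 'pos|contact'; done
python3 -m crank '[[0,0.1,0,0,0,0],[0,0,0,0,0,0],[0,0,0,0,0,0]]' | grep -E 'pos|contact'
python3 -m crank '[[0,0.1,0,0,0,0],[0,0,0,0,0,0],[0,0,0,0,0,0]]' | grep -E 'pos|contact'
```

```text
tcp_pos: [0.5238, 0.3074, 0.0743]
contact_force: [-0.1, -0.2, 7.3]
tcp_pos: [0.5238, 0.3059, 0.0743]
contact_force: [1.1, 1.3, 7.7]
tcp_pos: [0.5238, 0.304, 0.0743]
contact_force: [0.2, 1.1, 5.7]
tcp_pos: [0.5237, 0.3021, 0.0743]
contact_force: [-0.3, 0.8, 5.7]
```

```bash

python3 -m crank '[[0,0.15,0,0,0,0],[0,0,0,0,0,0],[0,0,0,0,0,0]]' | grep -E 'pos|contact'
python3 -m crank '[[0,0.1,0,0,0,0],[0,0,0,0,0,0],[0,0,0,0,0,0]]' | grep -E 'pos|contact'
python3 -m crank '[[0,0.1,0,0,0,0],[0,0,0,0,0,0],[0,0,0,0,0,0]]' | grep -E 'pos|contact'
```

```text
tcp_pos: [0.5237, 0.2993, 0.0743]
contact_force: [0.1, 1.6, 7.1]
tcp_pos: [0.5236, 0.2976, 0.0743]
contact_force: [0.3, 2.2, 6.4]
tcp_pos: [0.5235, 0.296, 0.0743]
contact_force: [0.9, 3.6, 6.4]
```

```bash

python3 -m crank '[[0,0.1,0,0,0,0],[0,0.08,0,0,0,0],[0,0,0,0,0,0],[0,0,0,0,0,0],[0,0,0,0,0,0],[0,0,0,0,0,0],[0,0,0,0,0,0]]' | grep -E 'pos|contact'
python3 - <<'E'
from h import *
f=look('wrist','w5');P,C=cloud(f)
hsv=cv2.cvtColor(C[None],cv2.COLOR_RGB2HSV)[0];T=P[(hsv[:,0]<16)&(hsv[:,1]>70)]
q=sel(T,.035,.065,(.4,.6,.15,.3));print(rect(q))
f=look('side','s5');P,C=cloud(f);cv2.imwrite('pics/s5c.png',cv2.resize(f['image'][140:240,220:360,::-1],None,fx=5,fy=5,interpolation=2))
E
```

```text
tcp_pos: [0.5235, 0.2931, 0.0744]
contact_force: [0.2, 4.9, 5.7]
(array([508.3, 222.2]), array([129.6,  33.5]), 5.8, 4710, array([0.045 , 0.0539, 0.0557]))
```

View pics/w5.png

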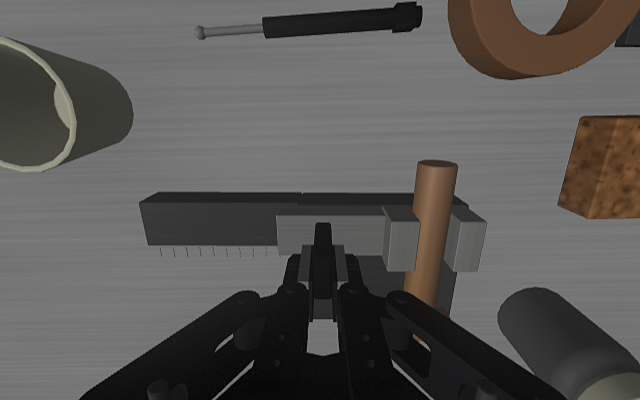

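```bash

python3 -m crank '[[0,-0.4,0,0,0,0],[0,-0.4,0,0,0,0],[0,-0.4,0,0,0,0],[0,-0.4,0,0,0,0],[0,-0.4,0,0,0,0],[0,-0.4,0,0,0,0],[0,-0.4,0,0,0,0],[0,-0.4,0,0,0,0],[0,-0.15,0,0,0,0],[0,0,0,0,0,0],[0,0,0,0,0,0]]' | grep -E 'pos|contact'
python3 -m crank '[[0,-0.1,0,0,0,0],[0,0,0,0,0,0],[0,0,0,0,0,0]]' | grep -E 'pos|contact'
python3 -m crank '[[0,-0.1,0,0,0,0],[0,0,0,0,0,0],[0,0,0,0,0,0]]' | grep -E 'pos|contact'
```

```text
tcp_pos: [0.525, 0.3578, 0.0743]
contact_force: [0.0, -1.3, 7.4]
tcp_pos: [0.5251, 0.3595, 0.0743]
contact_force: [-0.1, -2.4, 7.2]
tcp_pos: [0.5251, 0.3613, 0.0742]
contact_force: [0.1, -0.8, 8.0]
```

```bash

python3 -m crank '[[0,-0.1,0,0,0,0],[0,-0.05,0,0,0,0],[0,0,0,0,0,0],[0,0,0,0,0,0]]' | grep -E 'pos|contact'
python3 -m crank '[[0,0,0,0,0,0],[0,0.3,0,0,0,0],[0,0,0,0,0,0]]' | grep -E 'pos|contact'
python3 -m crank '[[0,0,0,0,0,0],[0,0,0,0,0,0],[0,0,0,0,0,0],[0,0,-0.5,0,0,0],[0,0,-1,0,0,0],[0,0,-1,0,0,0],[0,0,-1,0,0,0],[0,0,-1,0,0,0],[0,0,-1,0,0,0],[0,0,-1,0,0,0],[0,0,0,0,0,0]]' 0.6 | grep -E 'pos|contact'
python3 - <<'E'
from h import *
st();f=look('wrist','w6');P,C=cloud(f)
print('jaw',rect(sel(P,.057,.065,(.48,.6,.26,.33))),'tab',rect(sel(P,.085,.1,(.47,.6,.3,.42))))
hsv=cv2.cvtColor(C[None],cv2.COLOR_RGB2HSV)[0];T=P[(hsv[:,0]<16)&(hsv[:,1]>70)]
q=sel(T,.035,.065,(.4,.6,.15,.3));print(rect(q))
f=look('side','s6');P,C=cloud(f);print('side tab',rect(sel(P,.085,.1,(.47,.6,.3,.42))))
hsv=cv2.cvtColor(C[None],cv2.COLOR_RGB2HSV)[0];T=P[(hsv[:,0]<16)&(hsv[:,1]>70)]
for nm,b in (('s1',(.42,.6,-.24,-.09)),('s2',(.42,.64,-.47,-.28))):
    q=sel(T,.006,.04,b);print(nm,rect(q))
E
```

```text
tcp_pos: [0.5252, 0.3637, 0.0742]
contact_force: [0.2, -3.4, 7.4]
tcp_pos: [0.5251, 0.358, 0.0743]
contact_force: [0.3, 0.5, 8.2]
tcp_pos: [0.526, 0.3597, 0.2067]
contact_force: [-0.0, 0.1, 0.2]
29.2 [0.526  0.3597 0.2067] yaw 178.7 tilt [ 0.004  0.003 -1.   ] F [-0.   0.1  0.2] w 0.0513 0.0
jaw (array([525. , 299.9]), array([18.2, 35. ]), 88.5, 571, array([0.0598, 0.0613, 0.0625])) tab (array([526.3, 358.7]), array([ 8.7, 26.2]), 88.6, 280, array([0.0908, 0.0952, 0.0963]))
(array([507.5, 223.5]), array([ 52.2, 129.9]), 88.3, 2980, array([0.0433, 0.0537, 0.0559]))
side tab (array([526.7, 352.7]), array([30.3, 12.2]), 17.3, 23, array([0.0864, 0.0911, 0.0949]))
s1 (array([ 501.8, -151.6]), array([141.9,  36.1]), 33.3, 369, array([0.0104, 0.0226, 0.0267]))
s2 (array([ 551.4, -388.2]), array([142.8,  33.7]), 39.7, 501, array([0.0105, 0.023 , 0.0265]))
```

```bash

python3 -m crank '[[0,0,0,0,0.167,0],[0,0,0,0,0.167,0],[0,0,0,0,0.167,0],[0,0,0,0,0.167,0],[0,0,0,0,0,0],[0,0,0,0,0,0]]' >/dev/null
python3 - <<'E'
from h import *
st();print(status.get_obs()['joints'].round(2));to([.4851,.224,.12]);to([.4851,.224,.0375])
E
```

```text
29.9 [0.5233 0.3597 0.2026] yaw 178.8 tilt [ 0.498 -0.012 -0.867] F [0.6 0.  0.5] w 0.0515 0.0
[-1.8   0.61  1.23  2.06 -0.46  0.48 -1.98]
shift units [-3.6   6.81  2.71] 
shift units [-5.65  6.8   6.29]
```

```bash

python3 -m crank '[[-0.45,0.85,0.34,0,0,0],[-0.45,0.85,0.34,0,0,0],[-0.45,0.85,0.34,0,0,0],[-0.45,0.85,0.34,0,0,0],[-0.45,0.85,0.34,0,0,0],[-0.45,0.85,0.34,0,0,0],[-0.45,0.85,0.34,0,0,0],[-0.45,0.85,0.34,0,0,0],[0,0,0,0,0,0],[0,0,0,0,0,0]]' 0.6 60 >/dev/null
python3 -m crank '[[-0.41,0,0.71,0,0,0],[-0.41,0,0.71,0,0,0],[-0.41,0,0.71,0,0,0],[0,0,0,0,0,0],[0,0,0,0,0,0]]' >/dev/null
python3 - <<'E'
from h import *
st();to([.4851,.224,.0375],-181.2)
q=R.from_rotvec(status.get_obs()['orientation']);print('xaxis',q.apply([1,0,0]).round(3))
f=look('wrist','w7')
E
```

```text
31.4 [0.4876 0.2357 0.0896] yaw 178.5 tilt [ 0.491 -0.012 -0.871] F [0.  0.1 0.3] w 0.0514 0.0
shift units [-1.38  0.59  2.21] turn units [ 0.    -0.654 -0.008] then shift [-0.11  0.59  2.6 ]
xaxis [ 0.871 -0.024  0.491]
```

View pics/w7.png

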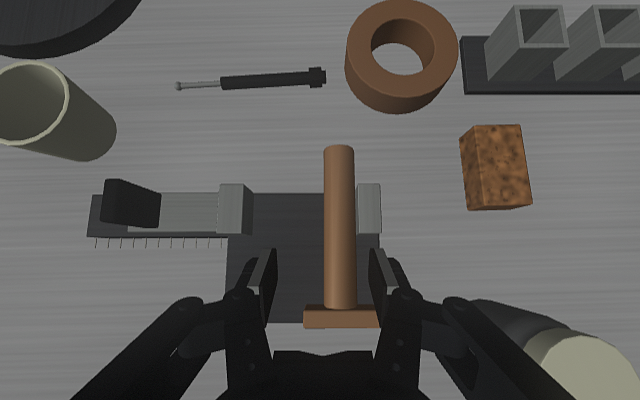

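```bash

python3 -m crank '[[0,0.6,0,0,0,0],[-0.35,0,0.55,0,0,0],[-0.35,0,0.55,0,0,0],[-0.35,0,0.55,0,0,0],[-0.2,0,0.36,0,0,0],[0,0,0,0,0,0],[0,0,0,0,0,0]]' | grep -E 'pos|contact'
python3 - <<'E'
from h import *
st();to([.4851,.224,.0375])
E
```

```text
tcp_pos: [0.4873, 0.2329, 0.0641]
contact_force: [-0.1, 0.6, 0.2]
32.2 [0.4873 0.2329 0.0641] yaw 178.0 tilt [ 0.462 -0.037 -0.886] F [-0.1  0.6  0.2] w 0.0513 0.0
shift units [-0.7   0.42  1.14]
```

```bash
python3 -m crank '[[0,0,0,0,0,0],[0,0,0,0,0,0],[0,0,0,0,0,0]]' | grep -E 'pos|contact'
python3 - <<'E'
from h import *
st();print(status.get_obs()['joints'].round(3),status.get_obs()['tau'].round(1))
E
```

```text
tcp_pos: [0.4872, 0.233, 0.0644]
contact_force: [0.2, 0.2, 0.4]
32.5 [0.4872 0.233  0.0644] yaw 178.0 tilt [ 0.462 -0.037 -0.886] F [0.2 0.2 0.4] w 0.0512 0.0
[-1.527  0.65   0.964  2.348 -1.366  0.17  -1.031] [  0.  -36.4  13.3 -11.5  -0.1  -1.7  -0. ]
```

```bash
cat > kin.py <<'E'
import numpy as np,itertools,json
from scipy.spatial.transform import Rotation as R
from scipy.optimize import least_squares
def fk(q,p,s):
    # p: c1,c7, offsets 5x3 (base,shoulder->elbow,elbow->wrist,wrist->tool, extra)
    off=p[2:].reshape(-1,3);T=np.zeros(3);o=R.from_euler('z',s[0]*q[0]+p[0])
    T=T+off[0];
    o=o*R.from_euler('y',q[1]);T=T+o.apply(off[1])
    o=o*R.from_euler('z',s[1]*q[2])*R.from_euler('y',q[3]);T=T+o.apply(off[2])
    o=o*R.from_euler('z',s[2]*q[4])*R.from_euler('y',q[5]);T=T+o.apply(off[3])
    return T,o*R.from_euler('z',s[3]*q[6]+p[1])
E
python3 - <<'E'
from kin import *
from bench import status
from h import R
o=status.get_obs()
def yaw(y,e=0): return R.from_euler('z',y,degrees=True)*R.from_euler('y',180,degrees=True)*R.from_euler('y',e,degrees=True)
D=[([-1.394,.477,.022,1.555,-.011,1.109,-.083],(.1895,.6472,.2303),R.from_rotvec([-.4458,-3.1097,.003])),
([-.741,.46,.155,1.834,-.091,.86,1.03],(.5199,.2968,.1375),yaw(.1)),
([-1.2,.47,.71,1.67,-.34,1.12,-1.22],(.5259,.3585,.245),yaw(-137.3)),
([-1.32,.47,1.03,2.01,-.51,.94,-1.63],(.4814,.2178,.1758),yaw(178.7)),
([-1.8,.61,1.23,2.06,-.46,.48,-1.98],(.5233,.3597,.2026),yaw(178.8,30)),
(o['joints'],o['tcp_pos'],R.from_rotvec(o['orientation']))]
best=None
for s in itertools.product((1,-1),repeat=4):
  for c in range(4):
   for c7 in range(4):
    def res(p):
        r=[]
        for q,t,Q in D:
            T,O=fk(q,p,s);r+=list((T-t)*3)+list((Q.inv()*O).as_rotvec())
        return np.r_[r,(p[[2,3,5,6,8,9,11,12]])*.02]
    p0=np.r_[c*np.pi/2,c7*np.pi/2,0,0,.35, 0,0,.42, 0,0,.4, 0,0,.25]
    S=least_squares(res,p0,max_nfev=25)
    if best is None or S.cost<best[0]: best=(S.cost,s,S.x,np.abs(S.fun).max())
print(best[0],best[1],best[2][:2].round(3),best[2][2:].reshape(-1,3).round(4).tolist(),best[3])
np.savez('kin.npz',s=best[1],p=best[2])
E
```

```text
0.0002071674968626346 (-1, -1, -1, -1) [1.00e-03 1.57e+00] [[0.0008, -0.0005, 0.2902], [0.0049, -0.0311, 0.5332], [-0.002, -0.0304, 0.4662], [-0.0028, -0.001, 0.3266]] 0.010282215506233344
```

```bash
cat >> kin.py <<'E'
_k=np.load('kin.npz') if __import__('os').path.exists('kin.npz') else None
LO=np.array([-2.96,-.34,-1.41,.24,-1.37,.17,-2.96]);HI=np.array([2.96,2.1,1.46,2.44,4.51,1.92,2.96])
def ik(T,O,q0=None,n=12,reg=0.0,seed=0,m=.03):
    rng=np.random.default_rng(seed);out=[]
    S=[np.asarray(q0)] if q0 is not None else [rng.uniform(LO+.05,HI-.05) for _ in range(n)]
    for q in S:
        def res(x):
            t,o=fk(x,_k['p'],_k['s']);r=np.r_[(t-T)*3,(O.inv()*o).as_rotvec()]
            return np.r_[r,reg*(x-q)] if reg else r
        s=least_squares(res,np.clip(q,LO+m+1e-3,HI-m-1e-3),bounds=(LO+m,HI-m),max_nfev=60)
        f=s.fun[:6];out.append((np.abs(f).max(),s.x))
    return sorted(out,key=lambda a:a[0])
def pose(foot,u,f,g,e,sg=1,d=.0055):
    """tool pose gripping the part g from foot; u foot->head, f approach dir, e lean (deg)"""
    u=np.array(u,float);f=np.array(f,float);e=np.radians(e)
    z=np.cos(e)*f-np.sin(e)*u;x=-(np.cos(e)*u+np.sin(e)*f)*sg;y=np.cross(z,x)
    return np.array(foot)+g*u+d*z,R.from_matrix(np.c_[x,y,z])
def az(a): a=np.radians(a);return np.array([np.cos(a),np.sin(a),0])
E
python3 - <<'E'
from kin import *
dn=np.array([0,0,-1.]);up=-dn
def show(n,T,O):
    r=ik(T,O,n=10);ok=[a for a in r if a[0]<2e-3]
    if ok:
        b=max(ok,key=lambda a:np.minimum(a[1]-LO,HI-a[1]).min());print(n,'OK',len(ok),'marg',np.minimum(b[1]-LO,HI-b[1]).min().round(2),b[1].round(2))
    else: print(n,'-',r[0][0].round(3))
print('final cup y=-.01, raised foot z .07')
for e in (0,20,35):
  for ph in (-135,-90,-45,0,45,90):
    for sg in (1,-1): show((e,ph,sg),*pose([.666,-.01,.07],up,az(ph),.09,e,sg))
print('pick')
for e in (0,20,35):
  for sg in (1,-1):
    show(('axle',e,sg),*pose([.5725,.222,.042],-az(-1.4),dn,.09,e,sg))
    show(('s1',e,sg),*pose([.56,-.113,.013],-az(33),dn,.08,e,sg))
    show(('s2',e,sg),*pose([.605,-.343,.013],-az(39.5),dn,.08,e,sg))
E
```

```text
final cup y=-.01, raised foot z .07
(0, -135, 1) - 0.142
(0, -135, -1) - 0.142
(0, -90, 1) OK 5 marg 0.56 [-1.02  1.3   0.86  1.53  0.55  1.36 -0.69]
(0, -90, -1) OK 1 marg 0.36 [-0.83  1.14  0.5   1.51  0.83  1.56  2.26]
(0, -45, 1) OK 5 marg 0.3 [-1.07  1.04  0.6   2.14  1.6   1.06 -1.55]
(0, -45, -1) OK 1 marg 0.32 [-0.67  0.89  0.11  2.12  1.74  1.47  1.68]
(0, 0, 1) OK 3 marg 0.06 [ 0.5   1.02 -0.7   2.38  3.21  1.66 -0.98]
(0, 0, -1) OK 3 marg 0.04 [ 0.24  0.92 -0.42  2.4   3.12  1.71  1.9 ]
(0, 45, 1) OK 6 marg 0.06 [-0.01  0.99  0.48  2.12  4.13  1.86 -1.86]
(0, 45, -1) OK 4 marg 0.1 [ 1.31  1.49 -1.28  2.02 -1.27  0.31  1.33]
(0, 90, 1) OK 5 marg 0.38 [ 0.65  1.12 -0.45  1.43 -0.98  1.54 -2.3 ]
(0, 90, -1) OK 2 marg 0.39 [ 0.67  1.12 -0.48  1.43 -0.96  1.53  0.82]
(20, -135, 1) - 0.047
(20, -135, -1) - 0.047
(20, -90, 1) OK 5 marg 0.63 [-0.99  1.09  0.83  1.58  0.43  1.21 -0.59]
(20, -90, -1) OK 1 marg 0.52 [-0.76  0.93  0.4   1.57  0.75  1.4   2.32]
(20, -45, 1) OK 3 marg 0.31 [-0.38  0.66 -0.2   2.13  1.71  1.27 -1.17]
(20, -45, -1) - 0.002
(20, 0, 1) OK 2 marg 0.07 [ 0.87
[... 1729 characters left out ...]
.28  0.23]
('s2', 20, 1) OK 3 marg 0.54 [ 0.6   0.74  0.13  1.76 -0.7   0.71  0.37]
('axle', 20, -1) OK 2 marg 0.04 [-0.81  0.46  0.15  2.28  0.84  0.21  0.05]
('s1', 20, -1) OK 3 marg 0.16 [ 1.06  0.71 -0.87  2.18  0.8   0.33  1.78]
('s2', 20, -1) OK 1 marg 0.03 [ 0.74  0.73 -0.06  1.75 -0.5   0.66 -2.93]
('axle', 35, 1) OK 1 marg 0.05 [-0.51  0.51 -0.36  2.39  1.86  0.63  2.13]
('s1', 35, 1) OK 3 marg 0.07 [ 1.38  0.94 -1.1   2.24  1.27  0.24 -1.59]
('s2', 35, 1) OK 3 marg 0.45 [ 1.2   0.86 -0.56  1.73 -0.35  0.62  0.22]
('axle', 35, -1) OK 1 marg 0.03 [-0.87  0.49  0.07  2.41  1.99  0.45 -1.21]
('s1', 35, -1) - 0.01
('s2', 35, -1) OK 5 marg 0.04 [ 0.07  1.41  1.33  1.8   4.47  1.81 -2.18]
```

```bash
cat >> h.py <<'E'
def toP(T,O):
    o=status.get_obs();q=R.from_rotvec(o['orientation']);w=(q.inv()*O).as_rotvec()/np.radians(45)
    print('TCP',np.round(T,4),'| turn',w.round(3),'rows',np.ceil(np.linalg.norm(w)/.19),'| shift before turn',(q.inv().apply(T-o['tcp_pos'])/.02).round(2),'| shift after turn',(O.inv().apply(T-o['tcp_pos'])/.02).round(2))
E
python3 -m crank '[[0.35,0,-0.6,0,-0.167,0],[0.2,0,-0.6,0,-0.167,0],[0,0,0,0,0,0],[0,0,0,0,0,0]]' >/dev/null
python3 - <<'E'
from h import *
from kin import *
st();print(status.get_obs()['joints'].round(2))
m=np.array([.5075,.2235,.042]);u=-az(-1.5)
toP(*pose(m-.065*u,u,[0,0,-1],.09,15,1,.0065))
E
```

```text
32.9 [0.4903 0.2364 0.0818] yaw 178.3 tilt [ 0.278 -0.021 -0.96 ] F [ 0.4 -0.5 -1.3] w 0.0512 0.0
[-1.54  0.77  1.19  2.22 -1.1   0.61 -1.21]
TCP [0.4842 0.2241 0.0357] | turn [ 0.018 -0.025  0.   ] rows 1.0 | shift before turn [-0.92  0.59  2.14] | shift after turn [-0.88  0.62  2.15]
```

```bash

python3 -m crank '[[0,0.6,0,0.018,-0.025,0],[-0.3,0,0.5,0,0,0],[-0.3,0,0.5,0,0,0],[0,0,0,0,0,0],[0,0,0,0,0,0]]' 0.6 60 | grep -E 'pos|contact'
python3 - <<'E'
from h import *
from kin import *
st();print(status.get_obs()['joints'].round(2))
m=np.array([.5075,.2235,.042]);u=-az(-1.5)
toP(*pose(m-.065*u,u,[0,0,-1],.09,15,1,.0065))
E
```

```text
tcp_pos: [0.4816, 0.2247, 0.0591]
contact_force: [-0.6, -0.2, 0.4]
33.4 [0.4816 0.2247 0.0591] yaw 178.5 tilt [ 0.255 -0.006 -0.967] F [-0.6 -0.2  0.4] w 0.0512 0.0
[-1.47  0.75  1.12  2.25 -1.17  0.57 -1.13]
TCP [0.4842 0.2241 0.0357] | turn [-0.001  0.005  0.   ] rows 1.0 | shift before turn [-0.17  0.03  1.16] | shift after turn [-0.18  0.03  1.16]
```

```bash

python3 -m crank '[[-0.09,0.03,0.58,0,0,0],[-0.09,0,0.58,0,0,0],[0,0,0,0,0,0],[0,0,0,0,0,0]]' | grep -E 'pos|contact'
python3 -m crank '[[0,0,0,0,0,0],[0,0,0,0,0,0],[0,0,0,0,0,0],[0,0,0,0,0,0],[0,0,0,0,0,0]]' 0 60 | grep -E 'pos|contact|grip'
python3 -m crank '[[0.13,0,-0.5,0,0,0],[0.26,0,-0.96,0,0,0],[0.26,0,-0.96,0,0,0],[0.26,0,-0.96,0,0,0],[0.26,0,-0.96,0,0,0],[0.26,0,-0.96,0,0,0],[0.26,0,-0.96,0,0,0],[0.26,0,-0.96,0,0,0],[0.26,0,-0.96,0,0,0],[0,0,0,0,0,0]]' | grep -E 'pos|contact|grip'
python3 - <<'E'
from h import *
st();print(status.get_obs()['joints'].round(2))
E
```

```text
tcp_pos: [0.485, 0.2242, 0.0365]
contact_force: [-0.4, -0.2, -0.2]
tcp_pos: [0.4851, 0.2244, 0.0369]
contact_force: [-2.9, 0.3, 8.7]
grip_width: 0.0218
gripper_force: 58.3
tcp_pos: [0.487, 0.2246, 0.2079]
contact_force: [0.1, -0.5, -0.6]
grip_width: 0.0217
gripper_force: 59.2
35.3 [0.487  0.2246 0.2079] yaw 178.5 tilt [ 0.258 -0.003 -0.966] F [ 0.1 -0.5 -0.6] w 0.0217 59.217363595962524
[-1.71  0.55  1.45  2.14 -0.67  0.77 -1.5 ]
```

```bash
cat >> kin.py <<'E'
def track(q,T0,O0,T1,O1,n=30,reg=.02):
    w=(O0.inv()*O1).as_rotvec();worst=0;Q=[]
    for k in range(1,n+1):
        a=k/n;e,q=ik(T0+a*(T1-T0),O0*R.from_rotvec(a*w),q0=q,reg=reg,m=.0)[0];worst=max(worst,e);Q.append(q)
    Q=np.array(Q);mg=np.minimum(Q-LO,HI-Q).min(0);print('track worst',round(worst,4),'min margins',mg.round(2),'end',q.round(2));return q
E
python3 - <<'E'
from h import *
from kin import *
o=status.get_obs();q=o['joints'];T0=o['tcp_pos'];O0=R.from_rotvec(o['orientation'])
print(fk(q,_k['p'] if 0 else np.load('kin.npz')['p'],np.load('kin.npz')['s'])[0]-T0)
up=np.array([0,0,1.])
for cy in(-.1425,):
  T1,O1=pose([.663,cy,.085],up,az(-91.4),.09,15,1,.0065)
  toP(T1,O1);print('angle',np.degrees((O0.inv()*O1).magnitude()))
  track(q,T0,O0,T1,O1)
  Tm=np.array([.58,.1,.3]);q1=track(q,T0,O0,Tm,O0,12);q2=track(q1,Tm,O0,Tm,O1,20);track(q2,Tm,O1,T1,O1,20)
E
```

```text
[-0.00104838  0.00126228 -0.00156226]
TCP [ 0.6628 -0.1488  0.1733] | turn [-1.095 -1.542 -1.885] rows 15.0 | shift before turn [ 8.52 18.44  3.98] | shift after turn [-3.11  9.24 18.27]
angle 120.14734710338095
track worst 0.0001 min margins [1.31 0.88 0.05 0.34 0.74 0.66 1.5 ] end [-0.95  1.22  1.04  1.69  0.37  0.99 -0.47]
track worst 0.0 min margins [1.27 0.76 0.   0.32 0.71 0.62 1.47] end [-1.4   0.42  1.43  1.93 -0.51  0.93 -1.37]
track worst 0.0001 min margins [1.61 0.8  0.07 0.56 0.9  0.36 1.62] end [-1.27  0.98  0.98  1.59  0.41  1.5  -0.49]
track worst 0.0 min margins [1.7  0.95 0.48 0.74 1.78 0.44 2.4 ] end [-0.91  1.15  0.95  1.69  0.48  1.03 -0.56]
```

```bash

python3 -m crank '[[0.82,0.88,-0.46,0,0,0],[0.82,0.88,-0.46,0,0,0],[0.82,0.88,-0.46,0,0,0],[0.82,0.88,-0.46,0,0,0],[0.82,0.88,-0.46,0,0,0],[0.82,0.88,-0.46,0,0,0],[0.82,0.88,-0.46,0,0,0],[0,0,0,0,0,0]]' | grep -E 'pos|contact'
python3 -m crank '[[0,0,0,-0.073,-0.103,-0.126],[0,0,0,-0.073,-0.103,-0.126],[0,0,0,-0.073,-0.103,-0.126],[0,0,0,-0.073,-0.103,-0.126],[0,0,0,-0.073,-0.103,-0.126],[0,0,0,-0.073,-0.103,-0.126],[0,0,0,-0.073,-0.103,-0.126],[0,0,0,-0.073,-0.103,-0.126]]' | grep -E 'pos|contact'
python3 -m crank '[[0,0,0,-0.073,-0.103,-0.126],[0,0,0,-0.073,-0.103,-0.126],[0,0,0,-0.073,-0.103,-0.126],[0,0,0,-0.073,-0.103,-0.126],[0,0,0,-0.073,-0.103,-0.126],[0,0,0,-0.073,-0.103,-0.126],[0,0,0,-0.073,-0.103,-0.126],[0,0,0,0,0,0],[0,0,0,0,0,0]]' | grep -E 'pos|contact'
python3 - <<'E'
from h import *
from kin import *
st();print(status.get_obs()['joints'].round(2))
toP(*pose([.663,-.1425,.085],[0,0,1],az(-91.4),.09,15,1,.0065))
f=look('scene','c8');f=look('side','s8');f=look('wrist','w8');P,C=cloud(f)
E
```

```text
tcp_pos: [0.5787, 0.0954, 0.2984]
contact_force: [-0.3, -1.2, -1.1]
tcp_pos: [0.5766, 0.0995, 0.2953]
contact_force: [-0.2, -0.1, -0.6]
tcp_pos: [0.5765, 0.099, 0.296]
contact_force: [0.8, -0.4, -0.0]
37.8 [0.5765 0.099  0.296 ] yaw -91.3 tilt [-0.024 -0.967 -0.255] F [ 0.8 -0.4 -0. ] w 0.0219 59.278770089149475
[-1.27  0.96  0.95  1.61  0.43  1.5  -0.52]
TCP [ 0.6628 -0.1488  0.1733] | turn [-0.001  0.005  0.008] rows 1.0 | shift before turn [ 2.77  4.64 13.43] | shift after turn [ 2.75  4.62 13.45]
```

View pics/s8.png

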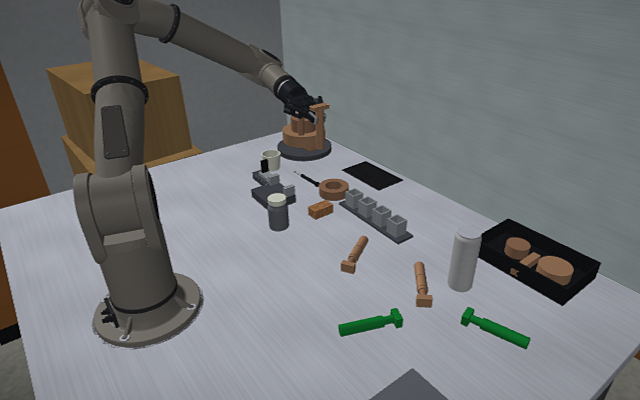

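```bash
cat >> h.py <<'E'
def held(f,half,r=.05,zr=(-.12,.06)):
    """axis of the held tan part, near the TCP, seen by a camera; fits a vertical-ish cylinder"""
    t=status.get_obs()['tcp_pos'];P,C=cloud(f);h=cv2.cvtColor(C[None],cv2.COLOR_RGB2HSV)[0]
    q=P[(h[:,0]<16)&(h[:,1]>70)];q=sel(q,t[2]+zr[0],t[2]+zr[1],(t[0]-r,t[0]+r,t[1]-r,t[1]+r))
    from scipy.optimize import least_squares
    def res(p):
        d=np.array([p[2],p[3],1]);d/=np.linalg.norm(d);v=q-np.array([p[0],p[1],t[2]]);return np.linalg.norm(v-np.outer(v@d,d),axis=1)-half
    cam=np.linalg.inv(f['world_to_cam'])[:3,3];b=q.mean(0);b=b+(b-cam)/np.linalg.norm(b-cam)*half*.7
    s=least_squares(res,[b[0],b[1],0,0],loss='soft_l1',f_scale=.001)
    print('axis at tcp z, rel tcp',(s.x[:2]-t[:2]).round(4),'tilt deg',np.degrees(s.x[2:]).round(1),'foot z rel',(np.percentile(q[:,2],.5)-t[2]).round(4),len(q),'rms',np.sqrt(np.mean(s.fun**2)).round(4))
E
python3 - <<'E'
from h import *
for n in('s8','c8'):
    f=np.load(f'pics/{n}.npy',allow_pickle=True).item();held(f,.012,.045,(-.12,.015))
f=np.load('pics/c8.npy',allow_pickle=True).item()
S=(.58,.76,-.25,.12);P,C=cloud(f)
for fn in('s8','c8','side0','scene0'):
    P,_=cloud(np.load(f'pics/{fn}.npy',allow_pickle=True).item());q=sel(P,.048,.058,S)
    print(fn,rect(q),[ (round(a,3),n) for n,a in zip(*np.histogram(q[:,1],np.arange(-.18,.09,.01)))])
E
```

```text
axis at tcp z, rel tcp [0.0017 0.0047] tilt deg [-0.7  0.8] foot z rel -0.0875 253 rms 0.0031
axis at tcp z, rel tcp [-0.0026  0.006 ] tilt deg [-1.1  0.3] foot z rel -0.0838 96 rms 0.0019
s8 (array([667. , -46.4]), array([240.7,  45.7]), 88.7, 301, array([0.0487, 0.0512, 0.0541])) [(np.float64(-0.18), np.int64(0)), (np.float64(-0.17), np.int64(23)), (np.float64(-0.16), np.int64(14)), (np.float64(-0.15), np.int64(10)), (np.float64(-0.14), np.int64(18)), (np.float64(-0.13), np.int64(23)), (np.float64(-0.12), np.int64(0)), (np.float64(-0.11), np.int64(3)), (np.float64(-0.1), np.int64(27)), (np.float64(-0.09), np.int64(11)), (np.float64(-0.08), np.int64(8)), (np.float64(-0.07), np.int64(26)), (np.float64(-0.06), np.int64(4)), (np.float64(-0.05), np.int64(0)), (np.float64(-0.04), np.int64(25)), (np.float64(-0.03), np.int64(7)), (np.float64(-0.02), np.int64(11)), (np.float64(-0.01), np.int64(13)), (np.float64(0.0), np.int64(15)), (np.float64(0.01), np.int64(0)), (np.float64(0.02), np.int64(5)), (np.float64(0.03), np.int64(21)), (np.float64(0.04), np.int64(10)), (np.float64(0.05), np.int64
[... 2333 characters left out ...]
3), np.int64(28)), (np.float64(-0.12), np.int64(2)), (np.float64(-0.11), np.int64(0)), (np.float64(-0.1), np.int64(24)), (np.float64(-0.09), np.int64(11)), (np.float64(-0.08), np.int64(7)), (np.float64(-0.07), np.int64(13)), (np.float64(-0.06), np.int64(25)), (np.float64(-0.05), np.int64(0)), (np.float64(-0.04), np.int64(7)), (np.float64(-0.03), np.int64(23)), (np.float64(-0.02), np.int64(9)), (np.float64(-0.01), np.int64(11)), (np.float64(0.0), np.int64(29)), (np.float64(0.01), np.int64(6)), (np.float64(0.02), np.int64(0)), (np.float64(0.03), np.int64(26)), (np.float64(0.04), np.int64(12)), (np.float64(0.05), np.int64(12)), (np.float64(0.06), np.int64(15)), (np.float64(0.07), np.int64(24))]
```

```bash

python3 -m crank '[[0.2,0.336,0.96,0,0,0],[0.2,0.336,0.96,0,0,0],[0.2,0.336,0.96,0,0,0],[0.2,0.336,0.96,0,0,0],[0.2,0.336,0.96,0,0,0],[0.2,0.336,0.96,0,0,0],[0.2,0.336,0.96,0,0,0],[0.2,0.336,0.96,0,0,0],[0.2,0.336,0.96,0,0,0],[0.2,0.336,0.96,0,0,0],[0.2,0.336,0.96,0,0,0],[0.2,0.336,0.96,0,0,0]]' | grep -E 'pos|contact'
python3 -m crank '[[0.2,0.336,0.96,0,0,0],[0.2,0.336,0.96,0,0,0],[0,0,0,0,0,0],[0,0,0,0,0,0]]' | grep -E 'pos|contact'
python3 - <<'E'
from h import *
from kin import *
st();print(status.get_obs()['joints'].round(2))
toP(*pose([.6642,-.143,.085],[0,0,1],az(-91.4),.09,15,1,.0065))
for n in('side','scene'):
    f=look(n,n+'9');held(f,.012,.045,(-.1,.015))
E
```

```text
tcp_pos: [0.6532, -0.1153, 0.1921]
contact_force: [0.3, 0.1, -0.2]
tcp_pos: [0.6651, -0.15, 0.174]
contact_force: [0.2, 1.2, -0.3]
39.5 [ 0.6651 -0.15    0.174 ] yaw -91.3 tilt [-0.024 -0.967 -0.253] F [ 0.2  1.2 -0.3] w 0.0218 59.27760601043701
[-0.9   1.14  0.92  1.69  0.52  1.05 -0.59]
TCP [ 0.664  -0.1493  0.1733] | turn [-0.     0.007  0.008] rows 1.0 | shift before turn [ 0.04 -0.05 -0.03] | shift after turn [ 0.04 -0.05 -0.03]
axis at tcp z, rel tcp [0.0021 0.0029] tilt deg [-0.2  0.6] foot z rel -0.0844 226 rms 0.0026
axis at tcp z, rel tcp [0.0007 0.0041] tilt deg [1.7 0.1] foot z rel -0.0805 68 rms 0.0019
```

```bash

python3 -m crank '[[0,-0.05,-0.1,0,0,0],[0.48,0,0.13,0,0,0],[0.48,0,0.13,0,0,0],[0.48,0,0.13,0,0,0],[0.48,0,0.13,0,0,0],[0,0,0,0,0,0]]' | grep -E 'pos|contact'
python3 -m crank '[[0.48,0,0.13,0,0,0],[0,0,0,0,0,0],[0,0,0,0,0,0]]' | grep -E 'pos|contact'
```

```text
tcp_pos: [0.6633, -0.1475, 0.1327]
contact_force: [0.0, 0.1, -0.3]
tcp_pos: [0.6638, -0.1478, 0.1249]
contact_force: [-0.3, 0.0, -0.0]
```

```bash

python3 -m crank '[[0.45,0,0.12,0,0,0],[0.45,0,0.12,0,0,0],[0.3,0,0.08,0,0,0],[0,0,0,0,0,0],[0,0,0,0,0,0]]' | grep -E 'pos|contact'
python3 -m crank '[[0.1,0,0.025,0,0,0],[0,0,0,0,0,0]]' | grep -E 'pos|contact'
python3 -m crank '[[0.06,0,0.015,0,0,0],[0,0,0,0,0,0]]' | grep -E 'pos|contact'
```

```text
tcp_pos: [0.6636, -0.1479, 0.1]
contact_force: [-0.3, 1.3, 0.3]
tcp_pos: [0.6637, -0.1477, 0.0981]
contact_force: [0.7, -0.4, -0.9]
tcp_pos: [0.6637, -0.1477, 0.0967]
contact_force: [0.4, 0.3, -0.6]
```

Nearly down; release and back away along −tool z.

```bash

python3 -m crank '[[0.05,0,0.01,0,0,0],[0,0,0,0,0,0]]' | grep -E 'pos|contact'
python3 -m crank '[[0,0,0,0,0,0],[0,0,0,0,0,0],[0,0,0,0,0,0],[0,0,0,0,0,0],[0,0,-0.3,0,0,0],[0,0,-0.5,0,0,0],[0,0,-0.8,0,0,0],[0,0,-1,0,0,0],[0,0,-1,0,0,0],[0,0,-1,0,0,0],[0,0,0,0,0,0]]' 0.5 | grep -E 'pos|contact'
python3 - <<'E'
from h import *
st();print(status.get_obs()['joints'].round(2))
f=look('side','s10');b=f['image'][140:330,300:500,::-1];cv2.imwrite('pics/s10c.png',cv2.resize(b,None,fx=3,fy=3,interpolation=2))
P,C=cloud(f);hsv=cv2.cvtColor(C[None],cv2.COLOR_RGB2HSV)[0];T=P[(hsv[:,0]<16)&(hsv[:,1]>70)]
q=sel(T,.06,.2,(.6,.72,-.2,-.09));print('axle',rect(q),q[:,2].max())
for nm,b in (('s1',(.40,.62,-.24,-.09)),('s2',(.40,.64,-.47,-.25))):
    q=sel(T,.006,.04,b);print(nm,rect(q),q[np.argmax(q[:,0])].round(3),q[np.argmin(q[:,0])].round(3))
E
```

```text
tcp_pos: [0.6637, -0.1476, 0.0957]
contact_force: [0.2, 0.0, -1.1]
tcp_pos: [0.6678, -0.0534, 0.119]
contact_force: [0.1, 0.5, -0.9]
42.8 [ 0.6678 -0.0534  0.119 ] yaw -90.9 tilt [-0.016 -0.966 -0.257] F [ 0.1  0.5 -0.9] w 0.0426 0.0
[-0.97  1.21  0.85  1.6   0.43  1.17 -0.63]
axle (array([ 663.9, -145.5]), array([27.7, 54.8]), 89.6, 274, array([0.0664, 0.1239, 0.138 ])) 0.14027166159943816
s1 (array([ 500.8, -152.1]), array([141.2,  36.1]), 33.2, 368, array([0.011 , 0.0227, 0.0264])) [ 0.566 -0.124  0.022] [ 0.436 -0.174  0.023]
s2 (array([ 551.8, -343.2]), array([146.2,  33.4]), 47.4, 459, array([0.0103, 0.0229, 0.0268])) [ 0.601 -0.296  0.024] [ 0.492 -0.385  0.028]
```

View pics/s10c.png

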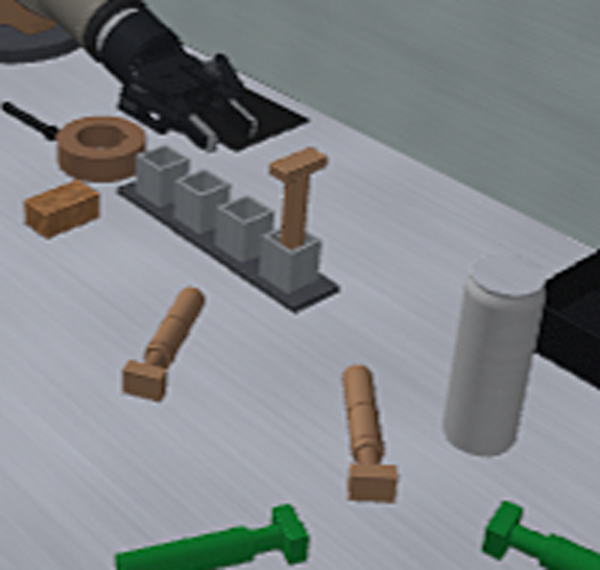

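```bash
python3 - <<'E'
from h import *
from kin import *
o=status.get_obs();q=o['joints'];T0=o['tcp_pos'];O0=R.from_rotvec(o['orientation']);dn=[0,0,-1.]
Tm=np.array([.56,-.02,.3]);q1=track(q,T0,O0,Tm,O0,12)
toP(Tm,O0)
for nm,m,a in (('s1',[.503,-.15,.013],32.5),('s2',[.552,-.343,.013],47)):
  for e in (10,15):
    u=-az(a);T1,O1=pose(np.array(m)-.07*u+[0,0,.2],u,dn,.08,e,1,.0065)
    print(nm,e);toP(T1,O1);q2=track(q1,Tm,O0,Tm,O1,20);q3=track(q2,Tm,O1,T1,O1,10);q4=track(q3,T1,O1,T1-[0,0,.2],O1,20)
E
```

```text
track worst 0.0 min margins [1.74 0.91 0.46 0.63 1.81 0.62 2.34] end [-1.22  0.89  1.    1.81  0.53  1.3  -0.55]
TCP [ 0.56 -0.02  0.3 ] | turn [0. 0. 0.] rows 0.0 | shift before turn [-8.29 -5.42 -3.94] | shift after turn [-8.29 -5.42 -3.94]
s1 10
TCP [ 0.4955 -0.1548  0.2066] | turn [0.732 1.729 1.158] rows 12.0 | shift before turn [-5.5  -8.5   3.83] | shift after turn [-8.98 -0.43 -6.03]
track worst 0.0 min margins [1.75 0.56 0.4  0.54 1.01 0.59 2.24] end [-0.91  0.22  1.06  1.9  -0.36  1.02 -0.71]
track worst 0.0 min margins [2.08 0.56 0.4  0.36 0.86 0.7  2.29] end [-0.55  0.29  0.99  2.08 -0.51  0.87 -0.27]
track worst 0.0001 min margins [2.42 0.64 0.49 0.25 0.35 0.35 2.71] end [-0.18  0.61  0.56  2.19 -1.02  0.52  0.2 ]
s1 15
TCP [ 0.496  -0.1545  0.2067] | turn [0.689 1.828 1.201] rows 13.0 | shift before turn [-5.5  -8.48  3.81] | shift after turn [-8.39 -0.43 -6.79]
track worst 0.0 min margins [1.75 0.5  0.39 0.49 0.99 0.6  2.24] end [-0.91  0.16  1.06  1.95 -0.38  0.94 -0.68]
track worst 0.0001 min margins [2.07 0.5  0.4  0.32 0.76 0.66 2.32] end [-0.52  0.26  0.99  2.12 -
[... 430 characters left out ...]
ns [2.23 0.59 0.5  0.56 0.71 0.8  2.61] end [-0.01  0.57  0.83  1.71 -0.66  1.12  0.3 ]
track worst 0.0 min margins [2.83 0.92 0.64 0.63 0.48 0.65 2.44] end [ 0.13  0.81  0.63  1.81 -0.89  0.82  0.52]
s2 15
TCP [ 0.5463 -0.3491  0.2067] | turn [0.512 1.908 0.897] rows 12.0 | shift before turn [-7.99 -5.79 13.17] | shift after turn [-13.2    5.6   -8.07]
track worst 0.0001 min margins [1.75 0.53 0.45 0.52 0.93 0.61 2.4 ] end [-0.78  0.19  0.96  1.92 -0.44  1.01 -0.37]
track worst 0.0001 min margins [2.26 0.56 0.5  0.52 0.62 0.77 2.57] end [ 0.03  0.57  0.83  1.72 -0.75  1.15  0.39]
track worst 0.0 min margins [2.79 0.92 0.64 0.62 0.37 0.7  2.32] end [ 0.17  0.81  0.63  1.82 -1.    0.87  0.64]
```

```bash

python3 -m crank '[[-0.92,-0.6,-0.44,0,0,0],[-0.92,-0.6,-0.44,0,0,0],[-0.92,-0.6,-0.44,0,0,0],[-0.92,-0.6,-0.44,0,0,0],[-0.92,-0.6,-0.44,0,0,0],[-0.92,-0.6,-0.44,0,0,0],[-0.92,-0.6,-0.44,0,0,0],[-0.92,-0.6,-0.44,0,0,0],[-0.92,-0.6,-0.44,0,0,0],[0,0,0,0,0,0]]' | grep -E 'pos|contact'
python3 -m crank '[[0,0,0,0.053,0.141,0.092],[0,0,0,0.053,0.141,0.092],[0,0,0,0.053,0.141,0.092],[0,0,0,0.053,0.141,0.092],[0,0,0,0.053,0.141,0.092],[0,0,0,0.053,0.141,0.092],[0,0,0,0.053,0.141,0.092],[0,0,0,0.053,0.141,0.092],[0,0,0,0.053,0.141,0.092],[0,0,0,0.053,0.141,0.092],[0,0,0,0.053,0.141,0.092],[0,0,0,0.053,0.141,0.092]]' | grep -E 'pos|contact'
python3 -m crank '[[0,0,0,0.053,0.141,0.092],[0,0,0,0,0,0],[0,0,0,0,0,0]]' | grep -E 'pos|contact'
python3 - <<'E'
from h import *
from kin import *
st();print(status.get_obs()['joints'].round(2))
f=look('wrist','w11');P,C=cloud(f);hsv=cv2.cvtColor(C[None],cv2.COLOR_RGB2HSV)[0];T=P[(hsv[:,0]<16)&(hsv[:,1]>70)]
for nm,b in (('s1',(.40,.62,-.24,-.09)),('s2',(.40,.64,-.47,-.25))):
    q=sel(T,.006,.04,b);
    if len(q)>50: print(nm,rect(q))
u=-az(32.5)
toP(*pose(np.array([.503,-.15,.013])-.07*u+[0,0,.1],u,[0,0,-1],.087,15,1,.0065))
E
```

```text
tcp_pos: [0.5589, -0.0222, 0.3019]
contact_force: [0.5, -0.6, -0.7]
tcp_pos: [0.5597, -0.023, 0.3]
contact_force: [0.4, 0.4, -0.2]
tcp_pos: [0.5591, -0.0225, 0.2997]
contact_force: [-0.5, 0.4, 0.3]
45.3 [ 0.5591 -0.0225  0.2997] yaw -147.6 tilt [ 0.215  0.139 -0.967] F [-0.5  0.4  0.3] w 0.0425 0.0
[-0.9   0.16  1.04  1.95 -0.38  0.94 -0.68]
s1 (array([ 503.1, -147.7]), array([140.6,  25.2]), 27.8, 335, array([0.0139, 0.0256, 0.0284]))
s2 (array([ 565.6, -323.9]), array([97.3, 24.2]), 48.3, 859, array([0.0149, 0.0255, 0.0282]))
TCP [ 0.4901 -0.1582  0.1067] | turn [-0.002  0.004  0.001] rows 1.0 | shift before turn [-8.87  3.9   7.63] | shift after turn [-8.89  3.9   7.61]
```

View pics/w11.png

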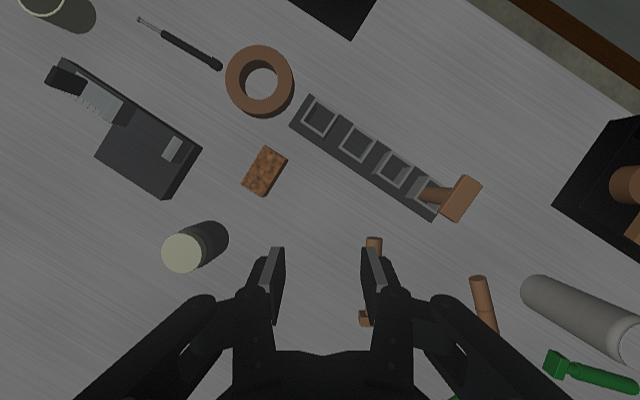

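```bash

python3 -m crank '[[-0.887,0.39,0.763,0,0,0],[-0.887,0.39,0.763,0,0,0],[-0.887,0.39,0.763,0,0,0],[-0.887,0.39,0.763,0,0,0],[-0.887,0.39,0.763,0,0,0],[-0.887,0.39,0.763,0,0,0],[-0.887,0.39,0.763,0,0,0],[-0.887,0.39,0.763,0,0,0],[-0.887,0.39,0.763,0,0,0],[-0.887,0.39,0.763,0,0,0],[0,0,0,0,0,0],[0,0,0,0,0,0]]' 0.65 | grep -E 'pos|contact'
cat >> h.py <<'E'
def lying(f,b,rb=.013,L=.14):
    """strut: barrel axis by PCA of its top strip, ends by extent; prints mid & azimuth of foot"""
    P,C=cloud(f);h=cv2.cvtColor(C[None],cv2.COLOR_RGB2HSV)[0];q=sel(P[(h[:,0]<16)&(h[:,1]>70)],.006,.04,b)
    d0=None;m=q[:,:2].mean(0);V=np.linalg.svd(q[:,:2]-m,full_matrices=0)[2];a=V[0]*(1 if V[0][0]>0 else -1)
    for _ in range(4):
        n=np.array([-a[1],a[0]]);s=(q[:,:2]-m)@a;t=(q[:,:2]-m)@n;hi=np.percentile(s,99.7)
        S=[];
        for k in np.arange(hi-.09,hi-.008,.008):
            w=t[(s>k)&(s<k+.008)]
            if len(w)>4: S.append((k+.004,(np.percentile(w,2)+np.percentile(w,98))/2,np.ptp(w)))
        S=np.array(S);c=np.polyfit(S[:,0],S[:,1],1);m=m+c[1]*n;a=a+c[0]*n;a/=np.linalg.norm(a)
    s=(q[:,:2]-m)@a;lo,hi=np.percentile(s,[.3,99.7]);print('mid',(m+a*(hi-L/2)).round(4),'alt',(m+a*(hi+lo)/2).round(4),'len',(hi-lo).round(4),'az',np.degrees(np.arctan2(a[1],a[0])).round(1),'width',np.median(S[:,2]).round(4),len(q));return m+a*(hi-L/2),np.degrees(np.arctan2(a[1],a[0]))
E
python3 - <<'E'
from h import *
from kin import *
st();print(status.get_obs()['joints'].round(2))
f=look('wrist','w12');b=(.40,.62,-.24,-.085);m,a=lying(f,b)
lying(look('side','s12'),b)
u=-az(a)
toP(*pose(np.r_[m,.013]-.07*u,u,[0,0,-1],.087,15,1,.0065))
E
```

```text
tcp_pos: [0.4905, -0.1575, 0.1061]
contact_force: [-0.5, 0.2, 0.5]
46.5 [ 0.4905 -0.1575  0.1061] yaw -147.4 tilt [ 0.214  0.14  -0.967] F [-0.5  0.2  0.5] w 0.0556 0.0
[-0.3   0.43  0.77  2.2  -0.89  0.67  0.12]
mid [ 0.5029 -0.1511] alt [ 0.5038 -0.1505] len 0.1379 az 30.2 width 0.0245 4666
mid [ 0.5046 -0.1547] alt [ 0.5041 -0.155 ] len 0.1412 az 29.9 width 0.0221 371
TCP [ 0.4897 -0.1588  0.0067] | turn [-0.016  0.001  0.051] rows 1.0 | shift before turn [-1.4   0.03  4.82] | shift after turn [-1.4   0.03  4.82]
```

```bash

python3 -m crank '[[0,0,0,-0.016,0,0.051],[-0.28,0,0.96,0,0,0],[-0.28,0,0.96,0,0,0],[-0.28,0,0.96,0,0,0],[-0.28,0,0.96,0,0,0],[0,0,0,0,0,0],[0,0,0,0,0,0]]' | grep -E 'pos|contact'
python3 - <<'E'
from h import *
from kin import *
st();print(status.get_obs()['joints'].round(2));u=-az(30.1)
toP(*pose(np.r_[.503,-.1515,.013]-.07*u,u,[0,0,-1],.087,15,1,.0065))
E
```

```text
tcp_pos: [0.4892, -0.1585, 0.0274]
contact_force: [0.3, -0.9, -0.0]
47.4 [ 0.4892 -0.1585  0.0274] yaw -149.9 tilt [ 0.224  0.13  -0.966] F [ 0.3 -0.9 -0. ] w 0.0552 0.0
[-0.15  0.56  0.58  2.24 -1.16  0.54  0.34]
TCP [ 0.4897 -0.1592  0.0067] | turn [-0.     0.     0.001] rows 1.0 | shift before turn [-0.26  0.04  1.  ] | shift after turn [-0.26  0.04  1.  ]
```

```bash

python3 -m crank '[[-0.13,0.04,0.5,0,0,0],[-0.13,0,0.45,0,0,0],[0,0,0,0,0,0],[0,0,0,0,0,0]]' | grep -E 'pos|contact'
python3 -m crank '[[0,0,0,0,0,0],[0,0,0,0,0,0],[0,0,0,0,0,0],[0,0,0,0,0,0],[0,0,0,0,0,0]]' 0 60 | grep -E 'pos|contact|grip'
python3 -m crank '[[0.13,0,-0.5,0,0,0],[0.26,0,-0.96,0,0,0],[0.26,0,-0.96,0,0,0],[0.26,0,-0.96,0,0,0],[0.26,0,-0.96,0,0,0],[0.26,0,-0.96,0,0,0],[0.26,0,-0.96,0,0,0],[0.26,0,-0.96,0,0,0],[0.26,0,-0.96,0,0,0],[0.26,0,-0.96,0,0,0],[0,0,0,0,0,0]]' | grep -E 'pos|contact|grip'
python3 - <<'E'
from h import *
from kin import *
o=status.get_obs();q=o['joints'];T0=o['tcp_pos'];O0=R.from_rotvec(o['orientation']);st();print(q.round(2))
T1,O1=pose([.6656,-.077,.085],[0,0,1],az(-91.4),.087,15,1,.0065)
Tm=np.array([.56,0.,.3]);toP(Tm,O1);q1=track(q,T0,O0,Tm,O0,12);q2=track(q1,Tm,O0,Tm,O1,20);track(q2,Tm,O1,T1,O1,20)
E
```

```text
tcp_pos: [0.4895, -0.1598, 0.0081]
contact_force: [-0.1, 0.7, -0.1]
tcp_pos: [0.4891, -0.1599, 0.0079]
contact_force: [-2.3, 0.5, 8.5]
grip_width: 0.0238
gripper_force: 58.4
tcp_pos: [0.4903, -0.1601, 0.1986]
contact_force: [0.7, 1.1, -1.2]
grip_width: 0.0239
gripper_force: 59.2
49.4 [ 0.4903 -0.1601  0.1986] yaw -149.9 tilt [ 0.227  0.129 -0.965] F [ 0.7  1.1 -1.2] w 0.0239 59.235405921936035
[-0.5   0.26  0.97  2.14 -0.62  0.8  -0.18]
TCP [0.56 0.   0.3 ] | turn [-0.713 -1.81  -1.244] rows 13.0 | shift before turn [ 8.11 -5.17 -3.06] | shift after turn [-2.8   3.29 -9.12]
track worst 0.0001 min margins [2.   0.48 0.41 0.31 0.78 0.63 2.16] end [-0.96  0.14  1.04  1.97 -0.34  0.91 -0.8 ]
track worst 0.0 min margins [1.74 0.52 0.41 0.51 1.09 0.55 2.14] end [-1.22  0.87  0.96  1.78  0.53  1.36 -0.57]
track worst 0.0 min margins [1.76 0.98 0.51 0.66 1.87 0.57 2.35] end [-0.94  1.12  0.86  1.63  0.5   1.17 -0.61]
```

```bash

python3 -m crank '[[0.9,-0.575,-0.34,0,0,0],[0.9,-0.575,-0.34,0,0,0],[0.9,-0.575,-0.34,0,0,0],[0.9,-0.575,-0.34,0,0,0],[0.9,-0.575,-0.34,0,0,0],[0.9,-0.575,-0.34,0,0,0],[0.9,-0.575,-0.34,0,0,0],[0.9,-0.575,-0.34,0,0,0],[0.9,-0.575,-0.34,0,0,0],[0,0,0,0,0,0]]' | grep -E 'pos|contact'
python3 -m crank '[[0,0,0,-0.055,-0.139,-0.096],[0,0,0,-0.055,-0.139,-0.096],[0,0,0,-0.055,-0.139,-0.096],[0,0,0,-0.055,-0.139,-0.096],[0,0,0,-0.055,-0.139,-0.096],[0,0,0,-0.055,-0.139,-0.096],[0,0,0,-0.055,-0.139,-0.096]]' | grep -E 'pos|contact'
python3 -m crank '[[0,0,0,-0.055,-0.139,-0.096],[0,0,0,-0.055,-0.139,-0.096],[0,0,0,-0.055,-0.139,-0.096],[0,0,0,-0.055,-0.139,-0.096],[0,0,0,-0.055,-0.139,-0.096],[0,0,0,-0.055,-0.139,-0.096],[0,0,0,0,0,0],[0,0,0,0,0,0]]' | grep -E 'pos|contact'
python3 - <<'E'
from h import *
from kin import *
st()
toP(*pose([.6656,-.077,.085],[0,0,1],az(-91.4),.087,15,1,.0065))
for n in('side','scene'):
    f=look(n,n+'13');held(f,.013,.045,(-.12,.005))
E
```

```text
tcp_pos: [0.5601, 0.0037, 0.2977]
contact_force: [0.5, 0.2, -1.0]
tcp_pos: [0.5588, -0.0003, 0.2965]
contact_force: [0.6, -0.3, -0.8]
tcp_pos: [0.5585, -0.0003, 0.2968]
contact_force: [-0.2, -0.4, -0.0]
51.9 [ 5.585e-01 -3.000e-04  2.968e-01] yaw -91.3 tilt [-0.024 -0.965 -0.261] F [-0.2 -0.4 -0. ] w 0.0234 59.232834577560425
TCP [ 0.6654 -0.0833  0.1703] | turn [ 0.    -0.003  0.005] rows 1.0 | shift before turn [5.03 5.47 5.53] | shift after turn [5.07 5.45 5.51]
axis at tcp z, rel tcp [0.002  0.0044] tilt deg [0.  0.6] foot z rel -0.0848 253 rms 0.0057
axis at tcp z, rel tcp [-0.0031  0.0058] tilt deg [-2.1  0.7] foot z rel -0.0822 94 rms 0.002
```

```bash

python3 -m crank '[[0.84,0.91,0.92,0,0,0],[0.84,0.91,0.92,0,0,0],[0.84,0.91,0.92,0,0,0],[0.84,0.91,0.92,0,0,0],[0.84,0.91,0.92,0,0,0],[0.84,0.91,0.92,0,0,0],[0,0,0,0,0,0],[0,0,0,0,0,0]]' | grep -E 'pos|contact'
python3 - <<'E'
from h import *
from kin import *
st();to([.6652,-.0827,.14]);to([.6652,-.0827,.0935])
for n in('side','scene'):
    f=look(n,n+'14');held(f,.013,.04,(-.1,.005))
E
```

```text
tcp_pos: [0.6662, -0.0834, 0.1721]
contact_force: [0.4, 0.4, 0.3]
52.8 [ 0.6662 -0.0834  0.1721] yaw -91.3 tilt [-0.023 -0.965 -0.261] F [0.4 0.4 0.3] w 0.024 59.28310811519623
shift units [ 1.56 -0.05  0.39] 
shift units [ 3.8  -0.05  0.99] 
axis at tcp z, rel tcp [0.0023 0.0027] tilt deg [-0.1 -0.2] foot z rel -0.0851 225 rms 0.0025
axis at tcp z, rel tcp [0.0066 0.0041] tilt deg [ 6.2 -0.1] foot z rel -0.0821 59 rms 0.0025
```

```bash

python3 -m crank '[[0.4,-0.05,0.08,0,0,0],[0.48,0,0.125,0,0,0],[0.48,0,0.125,0,0,0],[0.48,0,0.125,0,0,0],[0,0,0,0,0,0],[0,0,0,0,0,0]]' | grep -E 'pos|contact'
python3 -m crank '[[0.48,0,0.125,0,0,0],[0,0,0,0,0,0],[0,0,0,0,0,0]]' | grep -E 'pos|contact'
python3 - <<'E'
from h import *
st();to([.6652,-.0827,.0935])
E
```

```text
tcp_pos: [0.6649, -0.0815, 0.1328]
contact_force: [-0.1, 0.0, -1.0]
tcp_pos: [0.6649, -0.0813, 0.1229]
contact_force: [-0.1, -0.4, -1.7]
53.8 [ 0.6649 -0.0813  0.1229] yaw -91.2 tilt [-0.021 -0.965 -0.26 ] F [-0.1 -0.4 -1.7] w 0.024 59.28183674812317
shift units [1.4  0.02 0.45]
```

```bash

python3 -m crank '[[0.45,0,0.15,0,0,0],[0.45,0,0.15,0,0,0],[0.3,0,0.1,0,0,0],[0,0,0,0,0,0],[0,0,0,0,0,0]]' | grep -E 'pos|contact'
python3 -m crank '[[0.15,0,0.04,0,0,0],[0,0,0,0,0,0]]' | grep -E 'pos|contact'
python3 -m crank '[[0.1,0,0.02,0,0,0],[0,0,0,0,0,0]]' | grep -E 'pos|contact'
```

```text
tcp_pos: [0.6648, -0.0829, 0.0977]
contact_force: [0.4, 0.7, -1.1]
tcp_pos: [0.665, -0.0827, 0.0948]
contact_force: [0.5, -0.4, -1.2]
tcp_pos: [0.665, -0.0831, 0.0947]
contact_force: [-1.3, 1.1, 5.9]
```

```bash

python3 -m crank '[[0,0,0,0,0,0],[0,0,0,0,0,0],[0,0,0,0,0,0],[0,0,0,0,0,0],[0,0,-0.3,0,0,0],[0,0,-0.5,0,0,0],[0,0,-0.8,0,0,0],[0,0,-1,0,0,0],[0,0,-1,0,0,0],[0,0,-1,0,0,0],[0,0,0,0,0,0]]' 0.5 | grep -E 'pos|contact'
python3 - <<'E'
from h import *
from kin import *
st()
f=look('side','s15');P,C=cloud(f);hsv=cv2.cvtColor(C[None],cv2.COLOR_RGB2HSV)[0];T=P[(hsv[:,0]<16)&(hsv[:,1]>70)]
for n,b in(('axle',(.6,.72,-.2,-.115)),('s1',(.6,.72,-.11,-.045))):
    q=sel(T,.06,.2,b);print(n,rect(q),q[:,2].max());q=sel(T,.13,.2,b);print('  head',rect(q)[:3])
m,a=lying(f,(.40,.64,-.47,-.25))
o=status.get_obs();q=o['joints'];T0=o['tcp_pos'];O0=R.from_rotvec(o['orientation'])
u=-az(a);T1,O1=pose(np.r_[m,.013]-.07*u+[0,0,.13],u,[0,0,-1],.087,15,1,.0065)
Tm=np.array([.56,0.,.3]);toP(Tm,O1);q1=track(q,T0,O0,Tm,O0,12);q2=track(q1,Tm,O0,Tm,O1,20);track(q2,Tm,O1,T1,O1,20)
print((O1.inv().apply(T1-Tm)/.02).round(2),(O0.inv().apply(Tm-T0)/.02).round(2))
E
```

```text
tcp_pos: [0.6685, 0.0116, 0.1165]
contact_force: [-0.1, 1.5, -0.4]
55.8 [0.6685 0.0116 0.1165] yaw -90.8 tilt [-0.014 -0.965 -0.264] F [-0.1  1.5 -0.4] w 0.043 0.0
axle (array([ 664.1, -144.8]), array([54.1, 27.3]), 0.1, 272, array([0.0671, 0.1248, 0.1379])) 0.13989153969852122
  head (array([ 664.1, -144.7]), array([27.3, 54. ]), 89.7)
s1 (array([666.5, -80.3]), array([31.6, 40.7]), 85.2, 269, array([0.0657, 0.1179, 0.148 ])) 0.15036660743685365
  head (array([666.5, -80.3]), array([31.6, 40.7]), 85.2)
mid [ 0.5508 -0.3416] alt [ 0.5498 -0.3428] len 0.1431 az 47.8 width 0.0194 461
TCP [0.56 0.   0.3 ] | turn [0.503 1.902 0.881] rows 12.0 | shift before turn [-8.98 -5.4  -1.87] | shift after turn [-1.45 -3.68 -9.89]
track worst 0.0 min margins [1.74 0.92 0.51 0.65 1.8  0.57 2.32] end [-1.22  0.86  0.95  1.79  0.54  1.35 -0.58]
track worst 0.0001 min margins [1.75 0.52 0.5  0.52 0.95 0.57 2.36] end [-0.79  0.18  0.92  1.92 -0.42  0.99 -0.41]
track worst 0.0001 min margins [2.21 0.53 0.54 0.49 0.55 0.82 2.47] end [ 0.1   0.64  0.75  1.77 -0.82  1.04  0.49]
[-15.37  11.14   4.33] [-8.98 -5.4  -1.87]
```

```bash

python3 -m crank '[[-1,-0.6,-0.21,0,0,0],[-1,-0.6,-0.21,0,0,0],[-1,-0.6,-0.21,0,0,0],[-1,-0.6,-0.21,0,0,0],[-1,-0.6,-0.21,0,0,0],[-1,-0.6,-0.21,0,0,0],[-1,-0.6,-0.21,0,0,0],[-1,-0.6,-0.21,0,0,0],[-1,-0.6,-0.21,0,0,0],[0,0,0,0,0,0]]' | grep -E 'pos|contact'
python3 -m crank '[[0,0,0,0.042,0.158,0.073],[0,0,0,0.042,0.158,0.073],[0,0,0,0.042,0.158,0.073],[0,0,0,0.042,0.158,0.073],[0,0,0,0.042,0.158,0.073],[0,0,0,0.042,0.158,0.073],[0,0,0,0.042,0.158,0.073],[0,0,0,0.042,0.158,0.073],[0,0,0,0.042,0.158,0.073],[0,0,0,0.042,0.158,0.073],[0,0,0,0.042,0.158,0.073],[0,0,0,0.042,0.158,0.073]]' 0.55 | grep -E 'pos|contact'
python3 -m crank '[[-0.96,0.7,0.0,0,0,0],[-0.96,0.7,0.0,0,0,0],[-0.96,0.7,0,0,0,0],[-0.96,0.7,0,0,0,0],[-0.96,0.7,0,0,0,0],[-0.96,0.7,0,0,0,0],[-0.96,0.7,0,0,0,0],[-0.96,0.7,0,0,0,0],[-0.96,0.7,0,0,0,0],[-0.96,0.7,0,0,0,0],[0,0,0,0,0,0],[0,0,0,0,0,0]]' | grep -E 'pos|contact'
python3 - <<'E'
from h import *
from kin import *
st()
b=(.40,.64,-.47,-.25)
f=look('wrist','w16');m,a=lying(f,b);P,C=cloud(f);q=sel(P,.15,.17,(.56,.72,-.45,-.3))
if len(q)>5: print('can top',rect(q))
f=look('scene','c16');P,C=cloud(f);q=sel(P,.15,.17,(.56,.72,-.45,-.3));print('can top',rect(q) if len(q) else 0)
u=-az(a);toP(*pose(np.r_[m,.013]-.07*u+[0,0,.1],u,[0,0,-1],.087,15,1,.0065))
E
```

```text
tcp_pos: [0.5583, -0.003, 0.3027]
contact_force: [-0.1, 0.5, -0.0]
tcp_pos: [0.5595, -0.0028, 0.3009]
contact_force: [-0.3, -0.3, -1.1]
tcp_pos: [0.537, -0.2341, 0.2517]
contact_force: [0.2, 0.4, 0.2]
59.2 [ 0.537  -0.2341  0.2517] yaw -132.5 tilt [ 0.168  0.185 -0.968] F [0.2 0.4 0.2] w 0.0472 0.0
mid [ 0.5546 -0.3436] alt [ 0.5563 -0.3414] len 0.1345 az 53.0 width 0.0237 748
can top (array([ 632.2, -392.2]), array([57. , 56.3]), 83.5, 3394, array([0.1517, 0.1615, 0.1627]))
can top (array([ 631.7, -394. ]), array([61.3, 53. ]), 74.4, 138, array([0.152 , 0.1588, 0.162 ]))
TCP [ 0.5454 -0.3558  0.1067] | turn [ 0.029  0.01  -0.114] rows 1.0 | shift before turn [-5.98  4.44  5.96] | shift after turn [-6.41  4.02  5.81]
```

View pics/w16.png

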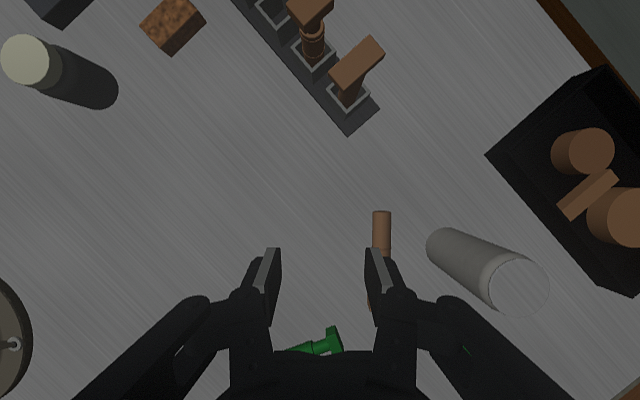

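```bash

python3 -m crank '[[-0.86,0.63,0.8,0,0,0],[-0.86,0.63,0.8,0,0,0],[-0.86,0.63,0.8,0,0,0],[-0.86,0.63,0.8,0,0,0],[-0.86,0.63,0.8,0,0,0],[-0.86,0.63,0.8,0,0,0],[-0.86,0.63,0.8,0,0,0],[0,0,0,0,0,0],[0,0,0,0,0,0]]' | grep -E 'pos|contact'
python3 - <<'E'
from h import *
from kin import *
st();print(status.get_obs()['joints'].round(2))
b=(.40,.64,-.47,-.25)
f=look('wrist','w17');m,a=lying(f,b)
u=-az(a);toP(*pose(np.r_[m,.013]-.07*u,u,[0,0,-1],.087,15,1,.0065))
E
```

```text
tcp_pos: [0.5436, -0.3573, 0.1138]
contact_force: [-0.9, 0.2, 0.4]
60.2 [ 0.5436 -0.3573  0.1138] yaw -132.3 tilt [ 0.168  0.186 -0.968] F [-0.9  0.2  0.4] w 0.0467 0.0
[ 0.1   0.68  0.74  1.78 -0.85  1.02  0.52]
mid [ 0.5508 -0.3423] alt [ 0.5515 -0.3416] len 0.1379 az 47.9 width 0.024 4352
TCP [ 0.5405 -0.3537  0.0067] | turn [ 0.001  0.009 -0.004] rows 1.0 | shift before turn [-1.35 -0.25  5.22] | shift after turn [-1.39 -0.24  5.21]
```

```bash

python3 -m crank '[[0,-0.25,0,0,0.009,0],[-0.23,0,0.85,0,0,0],[-0.23,0,0.85,0,0,0],[-0.23,0,0.85,0,0,0],[-0.23,0,0.85,0,0,0],[-0.23,0,0.85,0,0,0],[-0.23,0,0.85,0,0,0],[0,0,0,0,0,0],[0,0,0,0,0,0]]' | grep -E 'pos|contact'
python3 -m crank '[[0,0,0,0,0,0],[0,0,0,0,0,0],[0,0,0,0,0,0],[0,0,0,0,0,0],[0,0,0,0,0,0]]' 0 60 | grep -E 'pos|contact|grip'
python3 -m crank '[[0.13,0,-0.5,0,0,0],[0.26,0,-0.96,0,0,0],[0.26,0,-0.96,0,0,0],[0.26,0,-0.96,0,0,0],[0.26,0,-0.96,0,0,0],[0.26,0,-0.96,0,0,0],[0.26,0,-0.96,0,0,0],[0.26,0,-0.96,0,0,0],[0.26,0,-0.96,0,0,0],[0.26,0,-0.96,0,0,0],[0.26,0,-0.96,0,0,0],[0,0,0,0,0,0]]' | grep -E 'pos|contact|grip'
python3 - <<'E'
from h import *
from kin import *
o=status.get_obs();q=o['joints'];T0=o['tcp_pos'];O0=R.from_rotvec(o['orientation']);st();print(q.round(2))
T1,O1=pose([.667,-.013,.085],[0,0,1],az(-91.4),.087,15,1,.0065)
Tm=np.array([.56,.03,.3]);toP(Tm,O1);q1=track(q,T0,O0,Tm,O0,12);q2=track(q1,Tm,O0,Tm,O1,20);track(q2,Tm,O1,T1,O1,20)
E
```

```text
tcp_pos: [0.539, -0.3554, 0.0077]
contact_force: [0.7, -0.4, 1.7]
tcp_pos: [0.5398, -0.3561, 0.0094]
contact_force: [-1.3, -1.0, 6.6]
grip_width: 0.0236
gripper_force: 59.4
tcp_pos: [0.5408, -0.3561, 0.221]
contact_force: [-0.9, -0.8, -0.3]
grip_width: 0.0237
gripper_force: 59.1
62.9 [ 0.5408 -0.3561  0.221 ] yaw -132.3 tilt [ 0.178  0.188 -0.966] F [-0.9 -0.8 -0.3] w 0.0237 59.08198535442352
[ 0.04  0.56  0.83  1.71 -0.73  1.16  0.4 ]
TCP [0.56 0.03 0.3 ] | turn [-0.497 -1.904 -0.875] rows 12.0 | shift before turn [ 15.44 -12.27  -0.02] | shift after turn [  1.19   0.49 -19.69]
track worst 0.0001 min margins [2.12 0.5  0.54 0.5  0.66 0.77 2.46] end [-0.84  0.16  0.9   1.93 -0.39  0.97 -0.5 ]
track worst 0.0001 min margins [1.74 0.52 0.53 0.54 1.05 0.5  2.3 ] end [-1.22  0.87  0.91  1.74  0.53  1.42 -0.59]
track worst 0.0 min margins [1.75 0.98 0.55 0.7  1.85 0.51 2.34] end [-0.98  1.12  0.82  1.55  0.48  1.29 -0.62]
```

```bash

python3 -m crank '[[0.965,-0.767,0,0,0,0],[0.965,-0.767,0,0,0,0],[0.965,-0.767,0,0,0,0],[0.965,-0.767,0,0,0,0],[0.965,-0.767,0,0,0,0],[0.965,-0.767,0,0,0,0],[0.965,-0.767,0,0,0,0],[0.965,-0.767,0,0,0,0],[0.965,-0.767,0,0,0,0],[0.965,-0.767,0,0,0,0],[0.965,-0.767,0,0,0,0],[0.965,-0.767,0,0,0,0]]' | grep -E 'pos|contact'
python3 -m crank '[[0.965,-0.767,0,0,0,0],[0.965,-0.767,0,0,0,0],[0.965,-0.767,0,0,0,0],[0.965,-0.767,0,0,0,0],[0,0,0,0,0,0]]' | grep -E 'pos|contact'
python3 -m crank '[[0,0,0,-0.041,-0.159,-0.073],[0,0,0,-0.041,-0.159,-0.073],[0,0,0,-0.041,-0.159,-0.073],[0,0,0,-0.041,-0.159,-0.073],[0,0,0,-0.041,-0.159,-0.073],[0,0,0,-0.041,-0.159,-0.073],[0,0,0,-0.041,-0.159,-0.073],[0,0,0,-0.041,-0.159,-0.073],[0,0,0,-0.041,-0.159,-0.073],[0,0,0,-0.041,-0.159,-0.073],[0,0,0,-0.041,-0.159,-0.073],[0,0,0,-0.041,-0.159,-0.073]]' | grep -E 'pos|contact'
python3 -m crank '[[0,0,0,0,0,0],[0,0,0,0,0,0]]' >/dev/null
python3 - <<'E'
from h import *
from kin import *
st()
toP(*pose([.667,-.0125,.085],[0,0,1],az(-91.4),.087,15,1,.0065))
for n in('side','scene'):
    f=look(n,n+'18');held(f,.013,.045,(-.12,.005))
E
```

```text
tcp_pos: [0.5539, -0.0642, 0.2769]
contact_force: [0.7, 0.1, 0.3]
tcp_pos: [0.5591, 0.0354, 0.2971]
contact_force: [0.0, -0.0, -0.6]
tcp_pos: [0.5597, 0.0316, 0.2966]
contact_force: [-1.0, 0.7, -1.3]
66.0 [0.5592 0.0308 0.2968] yaw -91.6 tilt [-0.028 -0.965 -0.261] F [ 0.6  0.1 -0.6] w 0.0232 59.024872183799744
TCP [ 0.6668 -0.0188  0.1703] | turn [-0.006 -0.003  0.009] rows 1.0 | shift before turn [5.46 5.5  3.89] | shift after turn [5.5  5.44 3.9 ]
axis at tcp z, rel tcp [0.0018 0.0036] tilt deg [-0.1  1.1] foot z rel -0.0867 264 rms 0.0027
axis at tcp z, rel tcp [0.0005 0.0054] tilt deg [1.  1.7] foot z rel -0.0836 101 rms 0.0022
```

```bash

python3 -m crank '[[0.91,0.91,0.64,0,0,0],[0.91,0.91,0.64,0,0,0],[0.91,0.91,0.64,0,0,0],[0.91,0.91,0.64,0,0,0],[0.91,0.91,0.64,0,0,0],[0.91,0.91,0.64,0,0,0.009],[0,0,0,0,0,0],[0,0,0,0,0,0]]' | grep -E 'pos|contact'
python3 - <<'E'
from h import *
st();to([.6666,-.0177,.1729]);to([.6666,-.0177,.0935])
for n in('side',):
    f=look(n,n+'19');held(f,.013,.04,(-.1,.005))
E
```

```text
tcp_pos: [0.6664, -0.0186, 0.1722]
contact_force: [-0.3, 0.2, -0.8]
66.8 [ 0.6664 -0.0186  0.1722] yaw -91.7 tilt [-0.029 -0.965 -0.261] F [-0.3  0.2 -0.8] w 0.0238 59.181970953941345
shift units [-0.02  0.01 -0.05] 
shift units [3.81 0.   0.99] 
axis at tcp z, rel tcp [0.0018 0.0016] tilt deg [-0.4  0. ] foot z rel -0.0865 227 rms 0.0029
```

```bash

python3 -m crank '[[0.4,0,0.05,0,0,0],[0.48,0,0.12,0,0,0],[0.48,0,0.12,0,0,0],[0.48,0,0.12,0,0,0],[0,0,0,0,0,0],[0,0,0,0,0,0]]' | grep -E 'pos|contact'
python3 -m crank '[[0.48,0,0.125,0,0,0],[0,0,0,0,0,0],[0,0,0,0,0,0]]' | grep -E 'pos|contact'
python3 - <<'E'
from h import *
st();to([.6666,-.0177,.0955])
E
```

```text
tcp_pos: [0.666, -0.0158, 0.1328]
contact_force: [0.2, 0.4, -0.0]
tcp_pos: [0.666, -0.0157, 0.1228]
contact_force: [-0.8, -0.2, -1.8]
67.8 [ 0.666  -0.0157  0.1228] yaw -91.6 tilt [-0.027 -0.965 -0.26 ] F [-0.8 -0.2 -1.8] w 0.0235 59.179970026016235
shift units [1.29 0.04 0.45]
```

```bash

python3 -m crank '[[0.45,0.03,0.15,0,0,0],[0.45,0,0.15,0,0,0],[0.3,0,0.1,0,0,0],[0,0,0,0,0,0],[0,0,0,0,0,0]]' | grep -E 'pos|contact'
python3 -m crank '[[0.1,0,0.03,0,0,0],[0,0,0,0,0,0]]' | grep -E 'pos|contact'
python3 -m crank '[[0.06,0,0.02,0,0,0],[0,0,0,0,0,0]]' | grep -E 'pos|contact'
```

```text
tcp_pos: [0.6665, -0.0172, 0.0975]
contact_force: [-0.1, -0.5, -0.2]
tcp_pos: [0.6668, -0.0172, 0.0961]
contact_force: [0.5, 0.1, 0.1]
tcp_pos: [0.6668, -0.0176, 0.096]
contact_force: [-0.9, 1.7, 5.1]
```

```bash

python3 -m crank '[[0,0,0,0,0,0],[0,0,0,0,0,0],[0,0,0,0,0,0],[0,0,0,0,0,0],[0,0,-0.3,0,0,0],[0,0,-0.5,0,0,0],[0,0,-0.8,0,0,0],[0,0,-1,0,0,0],[0,0,-1,0,0,0],[-0.5,0,-1,0,0,0],[-0.8,0,-1,0,0,0],[0,0,0,0,0,0]]' 0.5 | grep -E 'pos|contact'
python3 -m crank '[[-1,0,-0.3,0,0,0],[-1,0,-0.3,0,0,0],[-1,0,-0.3,0,0,0],[0,0,0,0,0,0],[0,0,0,0,0,0],[0,0,0,0,0,0]]' | grep -E 'pos|contact'
python3 - <<'E'
from h import *
st()
f=look('side','s20');P,C=cloud(f);hsv=cv2.cvtColor(C[None],cv2.COLOR_RGB2HSV)[0];T=P[(hsv[:,0]<16)&(hsv[:,1]>70)]
for n,b in(('axle',(.6,.72,-.2,-.115)),('s1',(.6,.72,-.11,-.045)),('s2',(.6,.72,-.045,.02))):
    q=sel(T,.06,.2,b);print(n,rect(q),q[:,2].max())
print('tab',rect(sel(P,.085,.1,(.47,.6,.3,.42))))
g=look('scene','c20')
a=cv2.resize(f['image'][130:330,230:500,::-1],(540,400));b=cv2.resize(g['image'][130:330,130:400,::-1],(540,400))
cv2.imwrite('pics/fin.png',cv2.resize(np.hstack([a,b]),(800,296)))
E
```

```text
tcp_pos: [0.6714, 0.0887, 0.1512]
contact_force: [0.8, 0.6, -0.3]
tcp_pos: [0.6693, 0.0857, 0.2107]
contact_force: [0.2, 0.6, -1.0]
70.5 [0.6693 0.0857 0.2107] yaw -91.6 tilt [-0.028 -0.965 -0.26 ] F [ 0.2  0.6 -1. ] w 0.0425 0.0
axle (array([ 664.9, -144.6]), array([28.6, 53.3]), 88.9, 273, array([0.0668, 0.1238, 0.1384])) 0.1395929983378327
s1 (array([665.8, -80.5]), array([30. , 39.7]), 88.0, 270, array([0.0646, 0.1184, 0.1482])) 0.15062542831818268
s2 (array([668.1, -17.9]), array([29.1, 39.4]), 85.8, 260, array([0.066 , 0.1179, 0.1483])) 0.14979964914834004
tab (array([527.3, 353.9]), array([30. ,  8.8]), 9.6, 24, array([0.0857, 0.0904, 0.0941]))
```

View pics/fin.png

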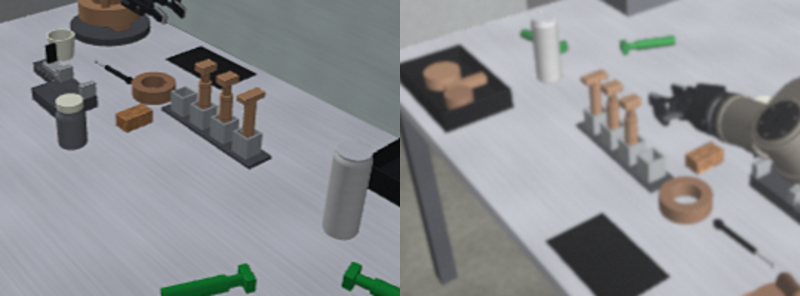

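```bash
python3 -c "
from bench import r
print(r.hand_in())"
```

```text
the job is handed in; nothing more can be done
None
```

The job is handed in: I gauged the axle on the caliper with the jaw pressing at about 5 N, then left the jaw parked fully open. The axle and the two struts present on the bench stand upright, one to a cup, with nothing else on the bench touched, at about 70 s of the 210 s allowed.

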